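Tip the walnuts out of the two-section dish into the pantry tub and snap the lid shut

ROBOT

A 6-joint arm with a two-finger parallel gripper is mounted at the origin on the work surface. World frame = base frame: x ahead of the robot, y to its left, z up, the work surface at z = 0. Lengths are in m, angles in rad, forces in N, time in s.
With the tool pointing down it reaches from about 0.35 to 0.975 m from the base axis. Payload 4.9 kg.
Tool frame: the origin (TCP) lies at the centre of the arm's flange, where the gripper is bolted on; the fingertips stand 173 mm ahead of it and the grasp point (between the pads) lies 155 mm ahead of it (ctrl.finger_overhang is the distance from the TCP to the fingertips, in m); z points along the fingers, y is the direction in which the jaws open and shut (so a half turn about z gives the same grasp; the last joint's range is limited). The gripper opens to 85 mm and grips with 20 to 120 N. Pads are 22 mm wide; open, the fingers measure 114 mm over their backs; the gripper's body (76 mm by 85 mm) begins 54 mm behind the grasp point. The pads swing forward as they close: fully open they stand 13 mm farther back than shut.
Start: joints at [-1.38, 0.053, 1.613, -0, 1.476, -0.119], TCP at [0.191, -0.595, 0.405] pointing down, gripper open.
Joint ranges: [-3.01, 3.01], [-1.01, 2.22], [0.06, 2.58], [-1.02, 4.17], [0.09, 2.62], [-3.14, 3.14]. Speed limits (rad/s): [2.57, 2.57, 3.14, 3.14, 3.14, 3.14].

INTERFACE

Orientations are given as a rotation vector (axis times angle).
In Python, from station import ctrl, eyes, spotter gives the robot as it stands.
- The arm moves only by the shell command python3 -m crank 'ROWS' [FORCE]. ROWS is JSON, a list of rows, each a list of 7 numbers: the turn, a rotation vector about the tool's x, y, z in rad, then the shift along the tool's x, y, z in mm, then the closure, from -1 (fully open) to 1 (shut). A call has 1 to 8 rows; each row shifts and turns the pose as measured when the row begins, along the tool's axes as they then stand; what a row does not reach is not made up. A row lasts 1/12 s, in which the tool goes at most 41.7 mm and 7.16 degrees, less where a joint would pass 70% of its speed; a pose out of reach is approached as far as the arm can. A call is refused whole if a number of a shift passes 41.7 or a number of a turn 0.125, either way. A call with a gripper value outside its range is refused whole. The fingers move at their own pace and stop on an object; FORCE is the grip in N (left out, the last holds). Time passes only in rows, so rows that do not move let the fingers close. It gives the time, the measured TCP pose, the force and the opening at its end, in the units of the state.
- ctrl.get_obs(): the state, without advancing time (a new reading comes with each control period).
- eyes.get_image(name): name is "scene" or "side" or "wrist"; returns a dict with "image" (480x640x3 uint8, red, green, blue), "vertical_fov" (degrees; the focal length in pixels is half the picture's height over the tangent of half this angle, whatever the lens; pixels are square), "cx", "cy" (the principal point, pixels), "dist" ([k1, k2, p1, p2, k3] as OpenCV has them; the pictures are not rectified), "rvec" (rotation vector, rad) and "tvec" (3), from world to camera coordinates, as OpenCV has them; the wrist camera has in their place "mount" (4x4, takes a point from camera to tool coordinates, whose origin is the TCP and whose axes are the flange's). Camera axes: x right, y down, z forward; pixel columns grow to the right and rows downward; lengths in m; the calibration is good to about 2 mm. A picture is of the moment at which its call begins: read the wrist's pose just before it. There is no depth.
- ctrl.finish_job(): hands the job in, once; it reports no verdict.
Trained networks look in a picture, given as the dict that the camera call returned (one of the last four; its "shot" number tells which), for a name from the list of things; names that differ only in an ending like _2 or _b are one class to them, and where a whole thing is asked for, a point or a joint stands for the part that bears it (a point fixed in the world has none). Each returns a list of dicts, best first, with "confidence" (0 to 1); they miss things now and then, are a little off and sometimes report something else, mostly with a low value. They report only what shows in the picture. A call takes as long as a camera call.
- spotter.look_for(query, picture): "centre" ([x, y, z] in m, in world coordinates, good to about 4 mm: the middle of the surface that is visible of it).
- spotter.outline_of(query, picture): "region" (480x640 bool, what is visible of it).
- spotter.mark_of(query, picture): "centre" ([x, y, z] in m, in world coordinates, good to about 4 mm: a listed point, or the origin of a listed thing).
The state is a dict: "t": time; "q": joint angles; "dq": joint speeds; "effort": joint torques, N m; "tool_pos": TCP position; "tool_rot": TCP orientation; "contact_force": force on the tool from outside, world axes, zero at the start; "wrist_torque": the same for the moment, N m; "opening": finger opening in m.
Only numpy, scipy, OpenCV 4.12 (cv2) and the standard library are available. Lean on these libraries where they do the work, as an engineer would, in place of code of your own. Each camera call takes 0.05 s, during which the arm holds its last target.

TASK

Pick up the two-section nut dish by the upright grip board in its middle, turn it so that only the section with the round walnuts faces down, and tip all three walnuts into the grey tub while the long pecans stay in their own section. Stand the dish upright back on the bench, then swing the tub's lid down and press its front edge until the catch snaps and it is fully shut, without forcing it. Do not touch the nuts with the gripper, and leave the two cans and the jar where they stand.

Things in the scene. Friction and masses are not known exactly. Their poses are not given: they have to be found in the camera images.
- dish: Loose white plastic two-section dish, 0.32 kg, 118 mm long (its x), 162 mm wide (its y). Origin: centre of its underside, z up. A 6 mm divider, 50 mm high, runs along x in the middle: walnuts on its +y side, pecans on its -y side. Floors 4 mm thick, flat to 45 mm from the divider, then ramps rise at 30 degrees to the pouring lips at y = +-80 mm. 34 mm high walls close the ends in x.
- dish_grip (a point): Grip point of the dish, 90 mm above its underside, in the upright grip board that stands on the divider: 10 mm thick (dish y), 52 mm long (dish x), from 45 to 110 mm above the underside. Grip it across its thickness. The nuts at rest reach 36 mm high.
- lip_walnuts (a point): Middle of the pouring lip of the walnut section: dish y = 80 mm, 24 mm above the underside; the lip runs along dish x. Nuts begin to leave over the lowered lip once the dish is tipped about its x axis by more than 30 degrees, all roll out by 50 to 55 degrees, and the nuts of the raised section lie against the divider.
- lip_pecans (a point): The same for the pecan section, at dish y = -80 mm.
- walnut0: Round walnut in shell, brown, a 32 mm ball with a thin dark seam, 14 g, loose in the dish's +y section. Origin: its centre.
- walnut1: Round walnut in shell, brown, a 32 mm ball with a thin dark seam, 14 g, loose in the dish's +y section. Origin: its centre.
- walnut2: Round walnut in shell, brown, a 32 mm ball with a thin dark seam, 14 g, loose in the dish's +y section. Origin: its centre.
- pecan0: Long pecan in shell, brown, 38 mm long and 20 mm thick with round ends, 10 g, loose in the dish's -y section. Origin: its centre; x along its length.
- pecan1: Long pecan in shell, brown, 38 mm long and 20 mm thick with round ends, 10 g, loose in the dish's -y section. Origin: its centre; x along its length.
- pecan2: Long pecan in shell, brown, 38 mm long and 20 mm thick with round ends, 10 g, loose in the dish's -y section. Origin: its centre; x along its length.
- tub: Grey plastic storage tub, fixed to the bench, open at the top: 190 mm (its x) by 220 mm (its y), 90 mm high, walls and floor 4 mm. Origin: centre of its underside, z up. The lid's hinge runs along its -x rim (the side nearer the robot); the spring catch stands outside the middle of its +x rim, up to 25 mm out from the wall and 96 mm high.
- lid_hinge (a point): Middle of the hinge line of the tub's lid, at tub x = -95 mm, y = 0, height 90.5 mm; the hinge line runs along the tub's y.
- lid_edge (a point): Point on the outer (when shut: upper) face of the white lid, in the middle of its free edge, 195 mm from the hinge line. The lid is a plate 6 mm thick and 222 mm wide.
- lid (a joint): Lid angle, rad: 0 shut, grows as it opens, 1.57 upright, stop at 1.8. A stiff hinge keeps it where it is left (2 to 3 N at the free edge moves it: push its robot-side face away from the robot, then down). At about 0.09 rad it meets the spring catch and stays ajar; 8 to 14 N pressed down near the free edge snaps it past, and it rests near 0.
- tall_can: Bystander: food can, 74 mm diameter, 110 mm high, loose. Origin: centre of its underside.
- short_can: Bystander: low food can, 84 mm diameter, 60 mm high, loose. Origin: centre of its underside.
- jar: Bystander: glass jar with a lid, 68 mm diameter, 90 mm high, loose. Origin: centre of its underside.

How it is judged:
On the way:
1. all three walnuts lie in the open tub (x of walnut0 in the frame of tub between -0.092 and 0.092 m and y of walnut0 in the frame of tub between -0.107 and 0.107 m and z of walnut0 in the frame of tub between 0.005 and 0.085 m and x of walnut1 in the frame of tub between -0.092 and 0.092 m and y of walnut1 in the frame of tub between -0.107 and 0.107 m and z of walnut1 in the frame of tub between 0.005 and 0.085 m and x of walnut2 in the frame of tub between -0.092 and 0.092 m and y of walnut2 in the frame of tub between -0.107 and 0.107 m and z of walnut2 in the frame of tub between 0.005 and 0.085 m and value of joint lid above 0.5 rad), for 0.2 s.
At the end, for the whole second after the job is handed in: All three walnuts are inside the tub and the three pecans still in their own (-y) section of the dish; the dish stands at rest upright on the bench (underside within 6 mm of it, tilt under 0.06 rad); the lid is snapped shut (joint under 0.03 rad) (x of walnut0 in the frame of tub between -0.092 and 0.092 m and y of walnut0 in the frame of tub between -0.107 and 0.107 m and z of walnut0 in the frame of tub between 0.005 and 0.085 m and x of walnut1 in the frame of tub between -0.092 and 0.092 m and y of walnut1 in the frame of tub between -0.107 and 0.107 m and z of walnut1 in the frame of tub between 0.005 and 0.085 m and x of walnut2 in the frame of tub between -0.092 and 0.092 m and y of walnut2 in the frame of tub between -0.107 and 0.107 m and z of walnut2 in the frame of tub between 0.005 and 0.085 m and x of pecan0 in the frame of dish between -0.056 and 0.056 m and y of pecan0 in the frame of dish between -0.08 and 0 m and z of pecan0 in the frame of dish between 0.005 and 0.05 m and x of pecan1 in the frame of dish between -0.056 and 0.056 m and y of pecan1 in the frame of dish between -0.08 and 0 m and z of pecan1 in the frame of dish between 0.005 and 0.05 m and x of pecan2 in the frame of dish between -0.056 and 0.056 m and y of pecan2 in the frame of dish between -0.08 and 0 m and z of pecan2 in the frame of dish between 0.005 and 0.05 m and value of joint lid below 0.03 rad and velocity of joint lid below 0.05 rad/s and angle between dish's own z axis and vertical below 0.06 rad and height (world z) of dish below 0.006 m and linear speed of dish below 0.02 m/s); the robot touches nothing.
It fails at once if the gripper's fingers touch a nut (contact force between the fingers and walnut0 above 0.3 N or contact force between the fingers and walnut1 above 0.3 N or contact force between the fingers and walnut2 above 0.3 N or contact force between the fingers and pecan0 above 0.3 N or contact force between the fingers and pecan1 above 0.3 N or contact force between the fingers and pecan2 above 0.3 N).
It fails at once if the lid is forced (over 50 N from the fingers) (contact force between the fingers and lid above 50 N).
It fails at once if a can or the jar is moved by more than 30 mm (distance of any of tall_can, short_can, jar from where it was at the start of the episode above 0.03 m).
It also fails if it takes over 69 s, if anything falls off the work surface, if the arm or the gripper's body presses on something with over 40 N, if the wrist force passes 120 N, or if a joint passes its speed limit or range.

## Working session

There is one attempt and no reset: what is moved stays moved. The work goes in short steps, Python scripts to look and compute and a shell command to move; the robot and the scene stay as the last step left them, time stands still between calls to the robot, and variables do not carry over. Pictures are saved under pics/ and viewed, and the job is handed in when it is done.

```bash
ls; mkdir -p pics
python3 - <<'E'
from station import ctrl, eyes, spotter
import cv2
print(ctrl.get_obs(), ctrl.finger_overhang)
for n in ["scene","side"]:
    p=eyes.get_image(n)
    cv2.imwrite(f"pics/{n}0.png",p["image"][:,:,::-1])
    print(n,p["rvec"],p["tvec"],p["vertical_fov"])
    for k in ["dish","dish_grip","lip_walnuts","lip_pecans","tub","lid_hinge","lid_edge","tall_can","short_can","jar","walnut0","pecan0"]:
        r=spotter.mark_of(k,p)
        print(k,[([round(float(c),3) for c in x["centre"]],round(float(x["confidence"]),2)) for x in r[:4]])
E
```

```text
pics
{'t': 0.0, 'q': array([-1.37998048e+00,  5.33650209e-02,  1.61430769e+00, -3.29913995e-05,
        1.47599411e+00, -1.19005535e-01]), 'dq': array([-0.00031366,  0.0002351 , -0.00085019,  0.0008435 ,  0.00067453,
       -0.00327831]), 'effort': array([-1.69085208e-03, -3.93679583e+01, -3.70178318e+01, -2.23491811e-04,
        7.23318910e-03,  1.30746596e-05]), 'tool_pos': array([ 0.19049739, -0.59497687,  0.40344941]), 'tool_rot': array([-3.10192545e+00, -4.84407430e-01,  1.68398030e-04]), 'contact_force': array([1.22558882, 0.04481077, 0.69778997]), 'wrist_torque': array([-0.00933709, -0.02589021,  0.03624284]), 'opening': 0.08539250431351467} 0.1734
scene [ 2.05560466  1.73994739 -0.46077332] [-0.0040224  -0.46411274  1.24498239] 57.71104964310239
dish [([0.527, -0.211, 0.003], 0.73)]
dish_grip []
lip_walnuts [([0.484, -0.143, 0.026], 0.88)]
lip_pecans [([0.572, -0.274, 0.026], 0.81)]
tub [([0.546, 0.185, 0.002], 0.78)]
lid_hinge [([0.451, 0.204, 0.089], 0.62)]
lid_edge [([0.447, 0.203, 0.285], 0.73), ([0.572, -0.28, 0.025], 0.56)]
tall_can [([0.779, -0.047, -0.002], 0.84)]
sho
[... 293 characters left out ...]
0.253, 0.012], 0.59), ([0.536, -0.228, 0.016], 0.53)]
side [ 0.122705   -2.80822523  1.36612681] [0.57026918 0.16603936 1.00985694] 51.86682536959222
dish [([0.531, -0.211, -0.0], 0.82)]
dish_grip [([0.526, -0.211, 0.09], 0.82)]
lip_walnuts [([0.483, -0.145, 0.027], 0.7)]
lip_pecans [([0.575, -0.279, 0.026], 0.92)]
tub [([0.55, 0.188, 0.003], 0.78)]
lid_hinge [([0.455, 0.197, 0.089], 0.67)]
lid_edge [([0.445, 0.201, 0.288], 0.75), ([0.486, -0.213, 0.02], 0.56)]
tall_can [([0.782, -0.051, 0.001], 0.61)]
short_can [([0.708, -0.381, -0.001], 0.56), ([0.446, 0.2, 0.285], 0.54)]
jar [([0.409, -0.413, -0.001], 0.77)]
walnut0 [([0.544, -0.173, 0.023], 0.69), ([0.487, -0.21, 0.023], 0.55)]
pecan0 []
```

View pics/scene0.png

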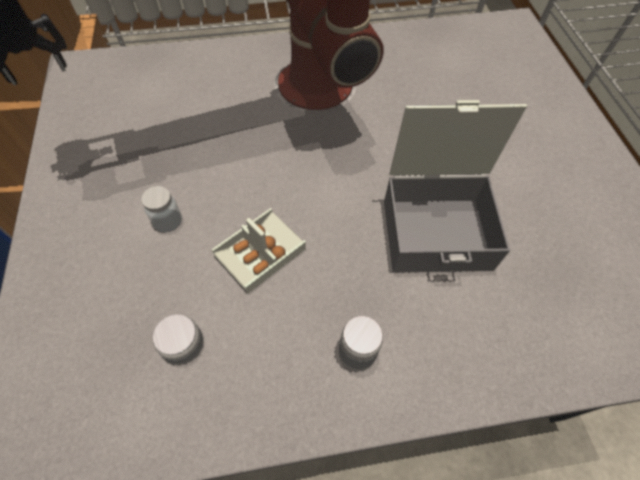

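View pics/side0.png

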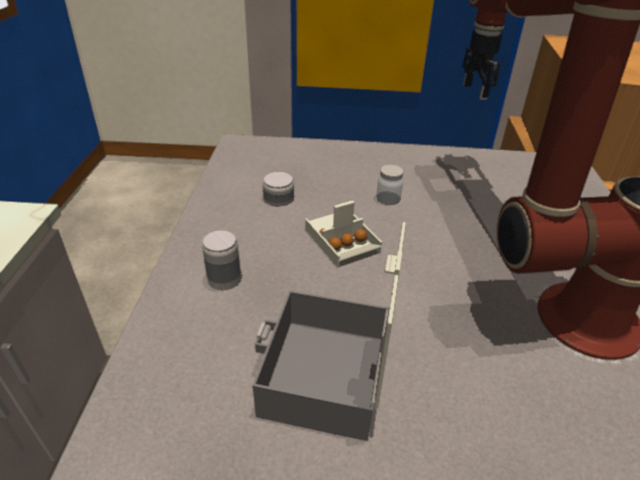

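The scene picture shows the dish at (258,248), with the walnuts on its tub side. The tub is at (445,225) with its lid upright, and the cans and jar stand clear. Next I'll write a helper that works out the rows.

```bash
cat > h.py <<'E'
import numpy as np, json, math
from scipy.spatial.transform import Rotation as Ro
from station import ctrl, eyes, spotter
def pose():
    o=ctrl.get_obs(); 
    open('log.txt','a').write(json.dumps([list(map(float,o[k])) for k in('q','tool_pos','tool_rot')])+"\n")
    return o,np.array(o['tool_pos']),Ro.from_rotvec(o['tool_rot'])
def Rdown(azx):  # tool z down, tool x at azimuth azx(deg)
    a=math.radians(azx); x=np.array([math.cos(a),math.sin(a),0]); z=np.array([0,0,-1.]); y=np.cross(z,x)
    return Ro.from_matrix(np.c_[x,y,z])
def status():
    o,p,R=pose()
    M=R.as_matrix()
    print('t',round(o['t'],2),'q',np.round(o['q'],3),'tcp',np.round(p,4),'x',np.round(M[:,0],3),'z',np.round(M[:,2],3),'grasp',np.round(p+.155*M[:,2],4),'F',np.round(o['contact_force'],1),'open',round(o['opening'],4))
def rows(p1,R1,n=None,g=-1,mm=38,pivot=0.0,p0=None,R0=None):
    """pivot: straight line for the point pivot m ahead of the TCP"""
    if p0 is None: o,p0,R0=pose()
    p1=np.array(p1); rv=(R0.inv()*R1).as_rotvec()
    ez=np.array([0,0,1.])
    f=lambda s:(p0+R0.apply(ez)*pivot)*(1-s)+(p1+R1.apply(ez)*pivot)*s
    if n is None: n=max(1,math.ceil(max(np.linalg.norm(p1-p0)*1000/mm,np.linalg.norm(rv)/0.12)))
    out=[];p=p0
    for k in range(n):
        Ra=R0*Ro.from_rotvec(rv*k/n);Rb=R0*Ro.from_rotvec(rv*(k+1)/n)
        pb=f((k+1)/n)-Rb.apply(ez)*pivot
        d=Ra.inv().apply(pb-p)*1000;p=pb
        out.append([round(float(v),3) for v in rv/n]+[round(float(v),1) for v in d]+[g])
    for i in range(0,n,8): print(json.dumps(out[i:i+8]))
E
python3 - <<'E'
from h import *
status()
rows([0.528,-0.211,0.33],Rdown(34))
E
```

```text
t 1.3 q [-1.38   0.053  1.613  0.     1.476 -0.119] tcp [ 0.1905 -0.5952  0.4047] x [0.952 0.305 0.   ] z [ 0.  0. -1.] grasp [ 0.1905 -0.5952  0.2497] F [ 0.6 -0.9 -0. ] open 0.0852
[[-0.0, -0.0, -0.02, 31.3, -18.8, 5.3, -1], [-0.0, -0.0, -0.02, 31.7, -18.2, 5.3, -1], [-0.0, -0.0, -0.02, 32.1, -17.5, 5.3, -1], [-0.0, -0.0, -0.02, 32.4, -16.9, 5.3, -1], [-0.0, -0.0, -0.02, 32.7, -16.2, 5.3, -1], [-0.0, -0.0, -0.02, 33.1, -15.5, 5.3, -1], [-0.0, -0.0, -0.02, 33.4, -14.9, 5.3, -1], [-0.0, -0.0, -0.02, 33.7, -14.2, 5.3, -1]]
[[-0.0, -0.0, -0.02, 33.9, -13.5, 5.3, -1], [-0.0, -0.0, -0.02, 34.2, -12.8, 5.3, -1], [-0.0, -0.0, -0.02, 34.5, -12.1, 5.3, -1], [-0.0, -0.0, -0.02, 34.7, -11.4, 5.3, -1], [-0.0, -0.0, -0.02, 34.9, -10.7, 5.3, -1], [-0.0, -0.0, -0.02, 35.1, -10.0, 5.3, -1]]
```

```bash
python3 -m crank '[[0,0,-0.02,31.3,-18.8,5.3,-1],[0,0,-0.02,31.7,-18.2,5.3,-1],[0,0,-0.02,32.1,-17.5,5.3,-1],[0,0,-0.02,32.4,-16.9,5.3,-1],[0,0,-0.02,32.7,-16.2,5.3,-1],[0,0,-0.02,33.1,-15.5,5.3,-1],[0,0,-0.02,33.4,-14.9,5.3,-1],[0,0,-0.02,33.7,-14.2,5.3,-1]]'
python3 - <<'E'
from h import *
status()
rows([0.528,-0.211,0.33],Rdown(34))
E
```

```text
t: 1.97
tool_pos: [0.3861, -0.3726, 0.3622]
tool_rot: [3.05, 0.72, -0.001]
contact_force: [0.3, -0.3, -0.9]
opening: 0.0855
t 1.97 q [-0.906 -0.132  1.864 -0.004  1.402  0.202] tcp [ 0.3861 -0.3726  0.3622] x [ 0.894  0.447 -0.002] z [ 0.001 -0.008 -1.   ] grasp [ 0.3863 -0.3738  0.2072] F [ 0.3 -0.3 -0.9] open 0.0855
[[0.001, 0.0, -0.022, 33.2, -13.6, 5.2, -1], [0.001, 0.0, -0.022, 33.5, -12.8, 5.2, -1], [0.001, 0.0, -0.022, 33.8, -12.1, 5.2, -1], [0.001, 0.0, -0.022, 34.0, -11.3, 5.3, -1], [0.001, 0.0, -0.022, 34.2, -10.6, 5.3, -1], [0.001, 0.0, -0.022, 34.5, -9.9, 5.3, -1]]
```

```bash
python3 -m crank '[[0.001,0,-0.022,33.2,-13.6,5.2,-1],[0.001,0,-0.022,33.5,-12.8,5.2,-1],[0.001,0,-0.022,33.8,-12.1,5.2,-1],[0.001,0,-0.022,34,-11.3,5.3,-1],[0.001,0,-0.022,34.2,-10.6,5.3,-1],[0.001,0,-0.022,34.5,-9.9,5.3,-1],[0,0,0,0,0,0,-1]]'
python3 - <<'E'
from h import *
import cv2
status()
o,p,R=pose()
w=eyes.get_image("wrist"); cv2.imwrite("pics/wrist1.png",w["image"][:,:,::-1])
s=eyes.get_image("side"); cv2.imwrite("pics/side1.png",s["image"][:,:,::-1])
for n,im in(("wrist",w),("side",s)):
  for k in ["dish","dish_grip","lip_walnuts","lip_pecans"]:
    r=spotter.mark_of(k,im)
    print(n,k,[(np.round(x["centre"],4),round(float(x["confidence"]),2)) for x in r[:3]])
for k in ["tub","lid_hinge","lid_edge"]:
    print(k,[(np.round(x["centre"],4),round(float(x["confidence"]),2)) for x in spotter.mark_of(k,s)[:2]])
E
```

```text
t: 2.55
tool_pos: [0.5353, -0.1963, 0.3289]
tool_rot: [2.994, 0.94, 0.001]
contact_force: [-0.5, -0.1, 0.2]
opening: 0.0853
t 2.55 q [-0.482 -0.019  1.815 -0.002  1.343  0.481] tcp [ 0.5353 -0.1963  0.3289] x [ 0.821  0.572 -0.   ] z [ 0.002 -0.003 -1.   ] grasp [ 0.5356 -0.1968  0.1739] F [-0.5 -0.1  0.2] open 0.0853
wrist dish [(array([ 0.527 , -0.2099, -0.0014]), 0.77)]
wrist dish_grip [(array([ 0.5275, -0.2091,  0.0873]), 0.63)]
wrist lip_walnuts [(array([ 0.4851, -0.1437,  0.0225]), 0.97)]
wrist lip_pecans [(array([ 0.5704, -0.2787,  0.0249]), 0.86)]
side dish [(array([ 0.5285, -0.2139, -0.0009]), 0.58), (array([0.4506, 0.1976, 0.0882]), 0.47)]
side dish_grip [(array([ 0.5236, -0.2093,  0.0891]), 0.64), (array([ 0.5459, -0.1724,  0.0231]), 0.46)]
side lip_walnuts [(array([ 0.4845, -0.1449,  0.0273]), 0.58)]
side lip_pecans [(array([ 0.5739, -0.2778,  0.0288]), 0.95)]
tub [(array([0.5472, 0.1893, 0.0021]), 0.63)]
lid_hinge [(array([0.4506, 0.1992, 0.086 ]), 0.87)]
lid_edge [(array([0.444 , 0.1993, 0.282 ]), 0.97), (array([ 0.52 , -0.188,  0.023]), 0.35)]
```

View pics/wrist1.png

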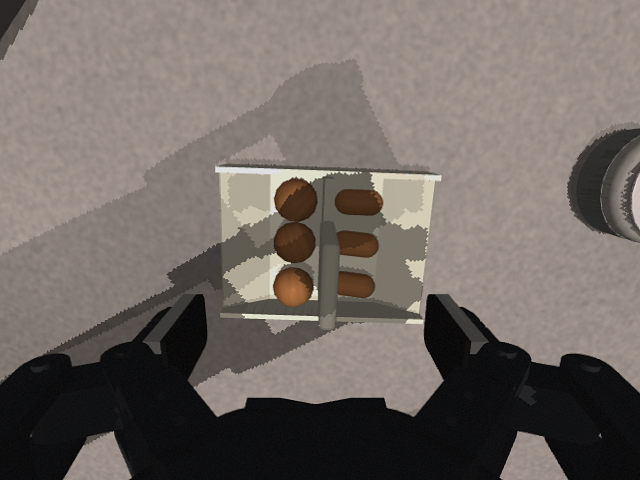

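The wrist picture shows the board at about (328,275), between the fingers. The walnuts are on the left at (295,240) and the pecans on the right at (355,240). The tool is about 1.5° off in yaw and 15 mm off in position.

Run:
```python
from h import *
status()
rows([0.5275,-0.2105,0.30],Rdown(33.5),n=3)
```

```text
t 3.2 q [-0.491 -0.022  1.816 -0.004  1.344  0.48 ] tcp [ 0.5328 -0.2011  0.3301] x [ 0.825  0.566 -0.002] z [ 0.002 -0.006 -1.   ] grasp [ 0.5331 -0.2019  0.1751] F [-0.3  0.2  0.2] open 0.0857
[[0.002, 0.001, 0.006, -3.2, 1.5, 10.0, -1], [0.002, 0.001, 0.006, -3.2, 1.6, 10.0, -1], [0.002, 0.001, 0.006, -3.2, 1.6, 10.0, -1]]
```

```bash
python3 -m crank '[[0.002,0.001,0.006,-3.2,1.5,10,-1],[0.002,0.001,0.006,-3.2,1.6,10,-1],[0.002,0.001,0.006,-3.2,1.6,10,-1],[0,0,0,0,0,0,-1]]'
python3 - <<'E'
from h import *
status()
rows([0.5275,-0.2105,0.247],Rdown(33.5),n=4)
E
```

```text
t: 3.53
tool_pos: [0.5267, -0.2115, 0.2974]
tool_rot: [-3.009, -0.9, -0.003]
contact_force: [-0.8, -0.1, -0.6]
opening: 0.0851
t 3.53 q [-0.513  0.007  1.844  0.002  1.289  0.476] tcp [ 0.5267 -0.2115  0.2974] x [0.836 0.549 0.002] z [ 0.001  0.001 -1.   ] grasp [ 0.527  -0.2114  0.1424] F [-0.8 -0.1 -0.6] open 0.0851
[[-0.0, -0.0, -0.001, 0.3, -0.1, 12.6, -1], [-0.0, -0.0, -0.001, 0.3, -0.1, 12.6, -1], [-0.0, -0.0, -0.001, 0.3, -0.1, 12.6, -1], [-0.0, -0.0, -0.001, 0.3, -0.1, 12.6, -1]]
```

```bash
python3 -m crank '[[0,0,-0.001,0.3,-0.1,12.6,-1],[0,0,-0.001,0.3,-0.1,12.6,-1],[0,0,-0.001,0.3,-0.1,12.6,-1],[0,0,0,0.3,-0.1,12.6,-1],[0,0,0,0,0,0,-1]]'
python3 -m crank '[[0,0,0,0,0,0,-0.4],[0,0,0,0,0,0,-0.1],[0,0,0,0,0,0,0.2],[0,0,0,0,0,0,0.5],[0,0,0,0,0,0,1],[0,0,0,0,0,0,1],[0,0,0,0,0,0,1],[0,0,0,0,0,0,1]]' 60
python3 - <<'E'
from h import *
status()
E
```

```text
t: 3.95
tool_pos: [0.5266, -0.2102, 0.2393]
tool_rot: [-3.005, -0.903, 0.001]
contact_force: [-1.1, 0.1, -0.6]
opening: 0.0855
t: 4.62
tool_pos: [0.5271, -0.2101, 0.2394]
tool_rot: [-3.006, -0.905, -0.0]
contact_force: [0.4, 0.6, -2.1]
opening: 0.0094
t 4.62 q [-0.511  0.078  1.877  0.002  1.188  0.475] tcp [ 0.5271 -0.2101  0.2394] x [0.834 0.552 0.001] z [-0.001  0.003 -1.   ] grasp [ 0.527  -0.2097  0.0844] F [ 0.4  0.6 -2.1] open 0.0094
```

```bash
python3 -m crank '[[0,0,0,0,0,-5,1],[0,0,0,0,0,-15,1],[0,0,0,0,0,-25,1],[0,0,0,0,0,-25,1],[-0.05,0,0,0,0,-25,1],[-0.05,0,0,0,0,-25,1],[-0.05,0,0,0,0,-20,1],[0,0,0,0,0,0,1]]'
python3 - <<'E'
from h import *
import cv2
status()
s=eyes.get_image("side"); cv2.imwrite("pics/side2.png",s["image"][:,:,::-1])
E
```

```text
t: 5.28
tool_pos: [0.5226, -0.2063, 0.3772]
tool_rot: [2.882, 0.867, 0.047]
contact_force: [0.9, -0.7, -2.3]
opening: 0.0092
t 5.28 q [-0.495 -0.106  1.816 -0.073  1.317  0.506] tcp [ 0.5226 -0.2063  0.3772] x [ 0.834  0.551 -0.008] z [ 0.067 -0.117 -0.991] grasp [ 0.533  -0.2244  0.2236] F [ 0.9 -0.7 -2.3] open 0.0092
```

View pics/side2.png

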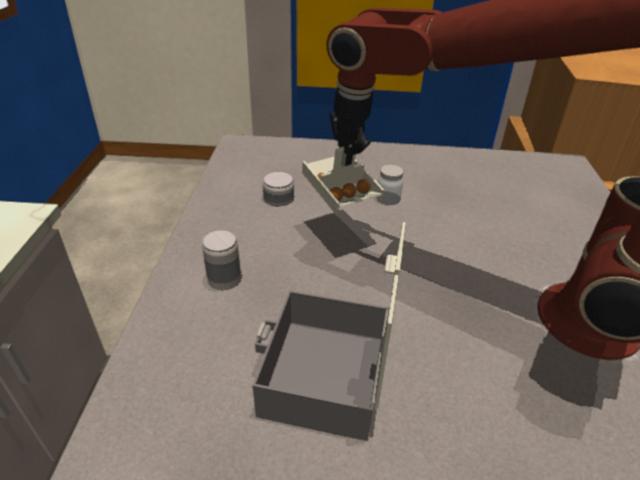

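The side picture shows the dish held level-ish at (345,180) with the nuts in place. Leaning toward +y drives q4 negative, and its limit is -1.02. I'll fit a quick kinematic model to choose the pouring side.

```bash
cat > fk.py <<'E'
import numpy as np, json
from scipy.spatial.transform import Rotation as Ro
from scipy.optimize import least_squares
L=[json.loads(l) for l in open('log.txt')]
Rz=lambda a:Ro.from_euler('z',a);Ry=lambda a:Ro.from_euler('y',a)
def fk(q,v):
    a0,d,h,L2,x3,L3,d6=v
    A=Rz(q[0]);B=A*Ry(q[1]);C=B*Ry(q[2]);D=C*Rz(q[3]);E=D*Ry(q[4])
    p=A.apply([a0,d,h])+B.apply([0,0,L2])+C.apply([x3,0,L3])+E.apply([0,0,d6])
    return p,E*Rz(q[5])
v0=np.array([0.0,0.075,0.35,0.4,0,0.4,0.12])
R0=None
q,p,r=L[-1]
Ms=[(fk(q,v0)[1].inv()*Ro.from_rotvec(r)).as_rotvec() for q,p,r in L]
def res(v): return np.r_[np.concatenate([fk(q,v)[0]-np.array(p) for q,p,r in L])/0.001,(v-v0)/0.3]
if __name__=="__main__":
    print(np.round(Ms,3))
    s=least_squares(res,v0);print(np.round(s.x,3),np.abs(s.fun[:-7]).max())
E
python3 fk.py
```

```text
[[-0.     0.     1.571]
 [-0.     0.     1.571]
 [-0.    -0.     1.571]
 [-0.    -0.     1.571]
 [-0.     0.     1.571]
 [-0.     0.     1.571]
 [-0.    -0.     1.571]
 [-0.    -0.     1.571]
 [ 0.     0.     1.571]
 [ 0.     0.     1.571]
 [ 0.     0.     1.571]
 [-0.     0.     1.571]]
[0.    0.074 0.238 0.426 0.096 0.61  0.106] 0.008952732890171733
```

The model fits to 0.01 mm. Next I'll check both pouring options with IK.

```bash
cat >> fk.py <<'E'
V=least_squares(res,v0).x
Rt=Rz(np.pi/2)
def ik(p,R,q0):
    def f(q):
        pp,RR=fk(q,V);return np.r_[(pp-p)*10,(RR*Rt).inv().__mul__(R).as_rotvec()]
    s=least_squares(f,q0);return s.x,np.abs(s.fun).max()
yt=np.radians(-7.7);XT=np.array([np.cos(yt),np.sin(yt),0]);YT=np.array([-np.sin(yt),np.cos(yt),0]);TC=np.array([.5477,.187,0])
def T(x,y,z): return TC+XT*x+YT*y+np.array([0,0,z])
def tilt_pose(azx,th,grip,L=.155):
    from h import Rdown
    R=Rdown(azx)*Ro.from_rotvec([-np.radians(th),0,0])
    return np.array(grip)-R.apply([0,0,L]),R
E
python3 - <<'E'
from fk import *
q0=np.array(L[-1][0])
for name,azx,gy in(("A",-7.7,-.03),("B",172.3,.03)):
  q=q0.copy()
  q[5]=np.radians(10+90-azx)
  for th in(0,20,35,45,55,60):
    p,R=tilt_pose(azx,th,T(.015,gy,.21)); q,e=ik(p,R,q)
    A=Rz(q[0]);B=A*Ry(q[1]);C=B*Ry(q[2])
    el=A.apply([V[0],V[1],V[2]])+B.apply([0,0,V[3]]); w=el+C.apply([V[4],0,V[5]])
    print(name,th,np.round(q,2),'err',round(e,5),'flange',np.round(p,3),'elbow',np.round(el,3),'wrist',np.round(w,3))
E
```

```text
A 0 [ 0.14 -0.03  1.76 -0.    1.41  1.85] err 0.0 flange [0.559 0.155 0.365] elbow [-0.022  0.072  0.664] wrist [0.559 0.155 0.471]
A 20 [ 0.28  0.08  1.68 -0.32  1.53  2.03] err 0.0 flange [0.566 0.208 0.356] elbow [0.012 0.081 0.663] wrist [0.571 0.244 0.455]
A 35 [ 0.37  0.18  1.62 -0.53  1.65  2.12] err 0.0 flange [0.57  0.243 0.337] elbow [0.046 0.097 0.657] wrist [0.579 0.304 0.424]
A 45 [ 0.42  0.26  1.59 -0.66  1.74  2.16] err 0.0 flange [0.573 0.264 0.32 ] elbow [0.069 0.112 0.65 ] wrist [0.583 0.338 0.395]
A 55 [ 0.45  0.33  1.56 -0.78  1.82  2.18] err 0.0 flange [0.576 0.281 0.299] elbow [0.093 0.127 0.641] wrist [0.587 0.367 0.36 ]
A 60 [ 0.47  0.37  1.54 -0.84  1.87  2.19] err 0.0 flange [0.577 0.288 0.288] elbow [0.104 0.136 0.636] wrist [0.589 0.379 0.341]
B 0 [ 0.24  0.04  1.7  -0.    1.41 -1.2 ] err 0.0 flange [0.567 0.215 0.365] elbow [-0.003  0.076  0.664] wrist [0.567 0.215 0.471]
B 20 [ 0.09 -0.04  1.8   0.35  1.32 -1.42] err 0.0 flange [0.559 0.162 0.356] elbow [-0.024  0.072  0.664] wrist [0.555 0.126 0.455]
B 35 [-0.01 -0.05  1.87  0.63  1.3  -1.62] err 0.0 flange [0.555 0.127 0.337] elbow [-0.022  0.075  0.664] wrist [0.547 0.066 0.424]
B 45 [-0.08 -0.04  1.91  0.82  1.32 -1.75] err 0.0 flange [0.552 0.106 0.32 ] elbow [-0.012  0.075  0.664] wrist [0.542 0.032 0.395]
B 55 [-0.13 -0.01  1.94  0.99  1.37 -1.87] err 0.0 flange [0.55  0.089 0.299] elbow [0.006 0.074 0.664] wrist [0.538 0.003 0.36 ]
B 60 [-0.16  0.01  1.95  1.07  1.39 -1.93] err 0.0 flange [0.549 0.082 0.288] elbow [0.017 0.072 0.664] wrist [ 0.536 -0.009  0.341]
```

Run:
```python
from h import *
from fk import *
status()
p,R=tilt_pose(-7.7,5,[.552,-.05,.24])
rows(p,R,n=12,g=1,pivot=.155)
```

```text
t 5.33 q [-0.495 -0.104  1.818 -0.072  1.317  0.505] tcp [ 0.5222 -0.2062  0.3749] x [ 0.834  0.551 -0.01 ] z [ 0.064 -0.114 -0.992] grasp [ 0.5321 -0.2238  0.2212] F [ 0.4 -0.6 -4.3] open 0.0092
[[0.004, -0.006, 0.06, 10.2, -10.3, -3.1, 1], [0.004, -0.006, 0.06, 9.5, -10.8, -3.1, 1], [0.004, -0.006, 0.06, 8.8, -11.3, -3.1, 1], [0.004, -0.006, 0.06, 8.1, -11.8, -3.1, 1], [0.004, -0.006, 0.06, 7.3, -12.2, -3.1, 1], [0.004, -0.006, 0.06, 6.5, -12.6, -3.1, 1], [0.004, -0.006, 0.06, 5.7, -12.9, -3.1, 1], [0.004, -0.006, 0.06, 4.9, -13.2, -3.0, 1]]
[[0.004, -0.006, 0.06, 4.0, -13.4, -3.0, 1], [0.004, -0.006, 0.06, 3.2, -13.6, -3.0, 1], [0.004, -0.006, 0.06, 2.3, -13.7, -2.9, 1], [0.004, -0.006, 0.06, 1.4, -13.8, -2.9, 1]]
```

```bash
python3 -m crank '[[0.002,-0.003,0.03,5,-5,-2,1],[0.004,-0.006,0.06,9.5,-10.8,-3.1,1],[0.004,-0.006,0.06,8.8,-11.3,-3.1,1],[0.004,-0.006,0.06,8.1,-11.8,-3.1,1],[0.004,-0.006,0.06,7.3,-12.2,-3.1,1],[0.004,-0.006,0.06,6.5,-12.6,-3.1,1],[0.004,-0.006,0.06,5.7,-12.9,-3.1,1],[0.004,-0.006,0.06,4.9,-13.2,-3,1]]'
python3 - <<'E'
from h import *
from fk import *
status()
p,R=tilt_pose(-7.7,5,[.552,-.05,.24])
rows(p,R,n=5,g=1,pivot=.155)
E
```

```text
t: 6.0
tool_pos: [0.536, -0.0959, 0.3671]
tool_rot: [3.061, 0.162, -0.052]
contact_force: [0.8, 0.3, -4.5]
opening: 0.0091
t 6.0 q [-0.298 -0.109  1.836 -0.084  1.421  1.181] tcp [ 0.536  -0.0959  0.3671] x [ 0.994  0.104 -0.038] z [-0.03  -0.078 -0.997] grasp [ 0.5313 -0.108   0.2126] F [ 0.8  0.3 -4.5] open 0.0091
[[-0.002, 0.004, 0.048, 4.5, -10.9, -6.5, 1], [-0.002, 0.004, 0.048, 4.0, -11.2, -6.5, 1], [-0.002, 0.004, 0.048, 3.5, -11.4, -6.5, 1], [-0.002, 0.004, 0.048, 3.0, -11.5, -6.5, 1], [-0.002, 0.004, 0.048, 2.5, -11.7, -6.5, 1]]
```

```bash
python3 -m crank '[[-0.002,0.004,0.048,4.5,-10.9,-6.5,1],[-0.002,0.004,0.048,4,-11.2,-6.5,1],[-0.002,0.004,0.048,3.5,-11.4,-6.5,1],[-0.002,0.004,0.048,3,-11.5,-6.5,1],[-0.002,0.004,0.048,2.5,-11.7,-6.5,1]]'
python3 - <<'E'
from h import *
from fk import *
status()
p,R=tilt_pose(-7.7,8,T(.015,-.03,.22))
rows(p,R,n=12,g=1,pivot=.155)
E
```

```text
t: 6.42
tool_pos: [0.5514, -0.0326, 0.3778]
tool_rot: [3.055, -0.223, -0.056]
contact_force: [0.3, -0.0, -3.7]
opening: 0.0096
t 6.42 q [-0.178 -0.093  1.802 -0.082  1.461  1.548] tcp [ 0.5514 -0.0326  0.3778] x [ 0.989 -0.146 -0.03 ] z [-0.042 -0.075 -0.996] grasp [ 0.5449 -0.0442  0.2234] F [ 0.3 -0.  -3.7] open 0.0096
[[-0.005, 0.003, -0.001, -1.7, -17.4, -1.0, 1], [-0.005, 0.003, -0.001, -1.7, -17.3, -1.1, 1], [-0.005, 0.003, -0.001, -1.7, -17.3, -1.2, 1], [-0.005, 0.003, -0.001, -1.7, -17.3, -1.3, 1], [-0.005, 0.003, -0.001, -1.6, -17.3, -1.4, 1], [-0.005, 0.003, -0.001, -1.6, -17.3, -1.4, 1], [-0.005, 0.003, -0.001, -1.6, -17.3, -1.5, 1], [-0.005, 0.003, -0.001, -1.6, -17.3, -1.6, 1]]
[[-0.005, 0.003, -0.001, -1.6, -17.3, -1.7, 1], [-0.005, 0.003, -0.001, -1.6, -17.3, -1.8, 1], [-0.005, 0.003, -0.001, -1.5, -17.3, -1.9, 1], [-0.005, 0.003, -0.001, -1.5, -17.3, -1.9, 1]]
```

```bash
python3 -m crank '[[-0.005,0.003,0,-1.7,-12,-1.5,1],[-0.005,0.003,0,-1.7,-17.3,-2,1],[-0.005,0.003,0,-1.7,-17.3,-2,1],[-0.005,0.003,0,-1.7,-17.3,-2,1],[-0.005,0.003,0,-1.6,-17.3,-2,1],[-0.005,0.003,0,-1.6,-17.3,-2,1],[-0.005,0.003,0,-1.6,-17.3,-2,1],[-0.005,0.003,0,-1.6,-17.3,-2,1]]'
python3 - <<'E'
from h import *
from fk import *
status()
p,R=tilt_pose(-7.7,8,T(.015,-.03,.22))
rows(p,R,n=4,g=1,pivot=.155)
E
```

```text
t: 7.08
tool_pos: [0.5546, 0.1069, 0.3579]
tool_rot: [3.017, -0.222, -0.088]
contact_force: [0.2, 1.2, -3.3]
opening: 0.0096
t 7.08 q [ 0.078 -0.034  1.781 -0.105  1.471  1.811] tcp [0.5546 0.1069 0.3579] x [ 0.988 -0.149 -0.049] z [-0.066 -0.11  -0.992] grasp [0.5443 0.0899 0.2042] F [ 0.2  1.2 -3.3] open 0.0096
[[-0.005, 0.013, -0.002, -1.1, -16.9, -5.9, 1], [-0.005, 0.013, -0.002, -1.0, -16.9, -6.0, 1], [-0.005, 0.013, -0.002, -0.9, -16.8, -6.1, 1], [-0.005, 0.013, -0.002, -0.8, -16.8, -6.1, 1]]
```

```bash
python3 -m crank '[[-0.005,0.013,-0.002,-1.1,-16.9,-6,1],[-0.005,0.013,-0.002,-1,-16.9,-6,1],[-0.005,0.013,-0.002,-0.9,-14,-6.1,1],[-0.005,0.013,-0.002,-0.8,-7,-6.1,1],[0,0,0,0,0,0,1]]'
python3 - <<'E'
from h import *
from fk import *
import cv2
status()
s=eyes.get_image("side"); cv2.imwrite("pics/side3.png",s["image"][:,:,::-1])
s=eyes.get_image("scene"); cv2.imwrite("pics/scene3.png",s["image"][:,:,::-1])
p,R=tilt_pose(-7.7,30,T(.015,-.03,.22))
rows(p,R,n=8,g=1,pivot=.155)
E
python3 -c "
import cv2,numpy as np
a=cv2.imread('pics/side3.png');b=cv2.imread('pics/scene3.png');cv2.imwrite('pics/c3.png',np.hstack([a[100:480,160:560],b[40:420,240:640]]))"
```

```text
t: 7.5
tool_pos: [0.5566, 0.1693, 0.3599]
tool_rot: [2.995, -0.196, -0.054]
contact_force: [0.2, 0.1, -3.8]
opening: 0.0093
t 7.5 q [ 0.19   0.004  1.74  -0.126  1.468  1.909] tcp [0.5566 0.1693 0.3599] x [ 0.991 -0.132 -0.026] z [-0.045 -0.136 -0.99 ] grasp [0.5497 0.1482 0.2065] F [ 0.2  0.1 -3.8] open 0.0093
[[-0.048, 0.003, 0.001, 0.5, -8.3, -1.8, 1], [-0.048, 0.003, 0.001, 0.5, -8.2, -1.8, 1], [-0.048, 0.003, 0.001, 0.5, -8.1, -1.9, 1], [-0.048, 0.003, 0.001, 0.5, -8.0, -1.9, 1], [-0.048, 0.003, 0.001, 0.5, -7.9, -1.9, 1], [-0.048, 0.003, 0.001, 0.5, -7.8, -1.9, 1], [-0.048, 0.003, 0.001, 0.5, -7.7, -2.0, 1], [-0.048, 0.003, 0.001, 0.5, -7.6, -2.0, 1]]
```

View pics/c3.png

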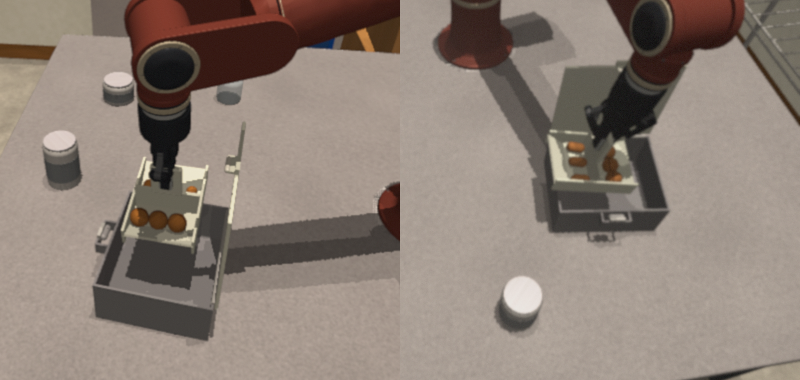

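Left, the side view shows the dish centred over the tub, with its walnuts at (140-178,220) above the opening and clear of the lid. I'll tilt it now.

```bash
python3 -m crank '[[-0.03,0.003,0,0.5,-6,-1.8,1],[-0.048,0.003,0.001,0.5,-8.2,-1.8,1],[-0.048,0.003,0.001,0.5,-8.1,-1.9,1],[-0.048,0.003,0.001,0.5,-8,-1.9,1],[-0.048,0.003,0.001,0.5,-7.9,-1.9,1],[-0.048,0.003,0.001,0.5,-7.8,-1.9,1],[-0.048,0.003,0.001,0.5,-7.7,-2,1]]'
python3 - <<'E'
from h import *
from fk import *
status()
p,R=tilt_pose(-7.7,56,T(.015,-.03,.222))
rows(p,R,n=10,g=1,pivot=.155)
E
```

```text
t: 8.18
tool_pos: [0.5679, 0.2148, 0.3521]
tool_rot: [2.66, -0.191, -0.066]
contact_force: [-0.3, 0.6, -4.2]
opening: 0.0092
t 8.18 q [ 0.31   0.118  1.653 -0.418  1.603  2.06 ] tcp [0.5679 0.2148 0.3521] x [ 0.989 -0.146 -0.014] z [-0.079 -0.451 -0.889] grasp [0.5556 0.1449 0.2143] F [-0.3  0.6 -4.2] open 0.0092
[[-0.05, 0.002, 0.0, -0.2, -8.4, -1.0, 1], [-0.05, 0.002, 0.0, -0.2, -8.3, -1.0, 1], [-0.05, 0.002, 0.0, -0.2, -8.3, -1.0, 1], [-0.05, 0.002, 0.0, -0.2, -8.2, -1.1, 1], [-0.05, 0.002, 0.0, -0.2, -8.1, -1.1, 1], [-0.05, 0.002, 0.0, -0.2, -8.1, -1.1, 1], [-0.05, 0.002, 0.0, -0.2, -8.0, -1.1, 1], [-0.05, 0.002, 0.0, -0.1, -7.9, -1.1, 1]]
[[-0.05, 0.002, 0.0, -0.1, -7.9, -1.1, 1], [-0.05, 0.002, 0.0, -0.1, -7.8, -1.1, 1]]
```

```bash
python3 -m crank '[[-0.05,0.002,0,-0.2,-8.4,-1,1],[-0.05,0.002,0,-0.2,-8.3,-1,1],[-0.05,0.002,0,-0.2,-8.3,-1,1],[-0.05,0.002,0,-0.2,-8.2,-1.1,1],[-0.05,0.002,0,-0.2,-8.1,-1.1,1],[-0.05,0.002,0,-0.2,-8.1,-1.1,1],[-0.05,0.002,0,-0.2,-8,-1.1,1],[-0.05,0.002,0,-0.1,-7.9,-1.1,1]]'
python3 -m crank '[[-0.05,0.002,0,-0.1,-7.9,-1.1,1],[-0.03,0.002,0,-0.1,-4.8,-1.1,1],[0,0,0,0,0,0,1],[0,0,0,0,0,0,1],[0,0,0,0,0,0,1]]'
python3 - <<'E'
from h import *
from fk import *
import cv2
status()
s=eyes.get_image("side"); cv2.imwrite("pics/side4.png",s["image"][:,:,::-1])
s=eyes.get_image("scene"); cv2.imwrite("pics/scene4.png",s["image"][:,:,::-1])
E
python3 -c "
import cv2,numpy as np
a=cv2.imread('pics/side4.png');b=cv2.imread('pics/scene4.png');cv2.imwrite('pics/c4.png',np.hstack([a[100:480,160:560],b[40:420,240:640]]))"
```

```text
t: 8.85
tool_pos: [0.5772, 0.2654, 0.3147]
tool_rot: [2.252, -0.163, -0.088]
contact_force: [0.1, 0.3, -4.2]
opening: 0.0094
t: 9.27
tool_pos: [0.5796, 0.2722, 0.3018]
tool_rot: [2.172, -0.155, -0.099]
contact_force: [-0.3, 0.4, -3.2]
opening: 0.0096
t 9.27 q [ 0.436  0.331  1.554 -0.784  1.836  2.17 ] tcp [0.5796 0.2722 0.3018] x [ 0.989 -0.149 -0.013] z [-0.129 -0.812 -0.569] grasp [0.5595 0.1463 0.2136] F [-0.3  0.4 -3.2] open 0.0096
```

View pics/c4.png

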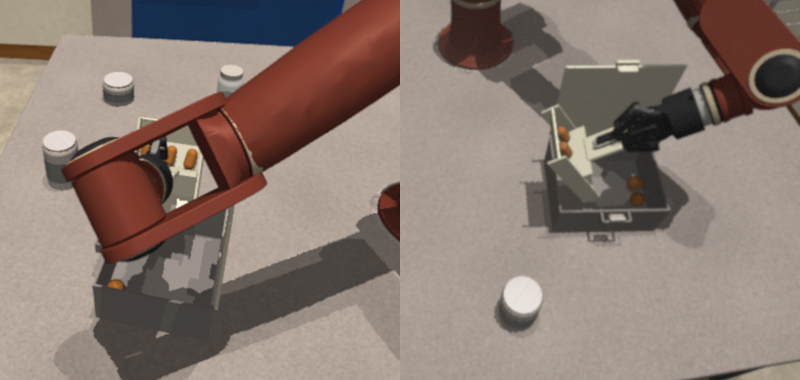

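```bash
python3 -m crank '[[0,0,0,0,0,-1,1],[0,0,0,0,0,-1,1],[0,0,0,0,0,0,1],[0,0,0,0,0,0,1]]'
python3 - <<'E'
from h import *
from fk import *
import cv2
status()
s=eyes.get_image("scene"); cv2.imwrite("pics/scene5.png",cv2.resize(s["image"][90:290,360:530,::-1],None,fx=3,fy=3))
for k in("walnut0","pecan0"): print(k,[(np.round(x["centre"],3),round(float(x["confidence"]),2)) for x in spotter.mark_of(k,s)[:5]])
w=eyes.get_image("wrist"); cv2.imwrite("pics/wrist5.png",w["image"][:,:,::-1])
E
```

```text
t: 9.7
tool_pos: [0.5802, 0.2733, 0.3056]
tool_rot: [2.175, -0.158, -0.096]
contact_force: [-0.1, -0.4, -3.7]
opening: 0.0091
t 9.7 q [ 0.437  0.328  1.549 -0.783  1.839  2.17 ] tcp [0.5802 0.2733 0.3056] x [ 0.989 -0.15  -0.009] z [-0.128 -0.811 -0.571] grasp [0.5603 0.1476 0.217 ] F [-0.1 -0.4 -3.7] open 0.0091
walnut0 [(array([0.54 , 0.277, 0.02 ]), 0.61), (array([0.583, 0.269, 0.019]), 0.59)]
pecan0 [(array([0.515, 0.083, 0.19 ]), 0.62), (array([0.544, 0.079, 0.194]), 0.5)]
```

View pics/scene5.png

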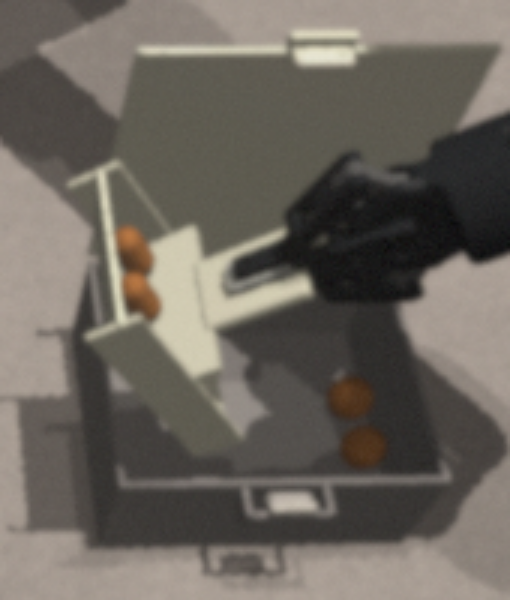

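View pics/wrist5.png

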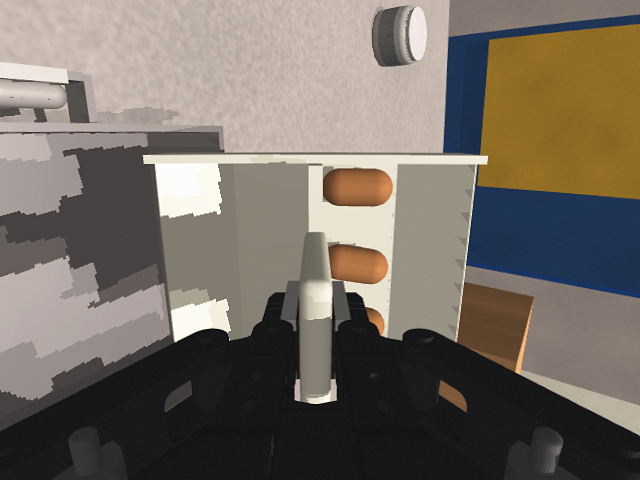

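Two walnuts are in the tub and all three pecans are against the divider. The gripper may be hiding the third walnut, so I'll tilt back and look.

Run:
```python
from h import *
from fk import *
p,R=tilt_pose(-7.7,0,T(.015,-.03,.24))
rows(p,R,n=16,g=1,pivot=.155)
```

```text
[[0.06, 0.001, -0.001, -0.3, 10.3, -0.9, 1], [0.06, 0.001, -0.001, -0.3, 10.2, -1.0, 1], [0.06, 0.001, -0.001, -0.3, 10.1, -1.0, 1], [0.06, 0.001, -0.001, -0.3, 10.0, -1.1, 1], [0.06, 0.001, -0.001, -0.3, 9.9, -1.1, 1], [0.06, 0.001, -0.001, -0.3, 9.9, -1.1, 1], [0.06, 0.001, -0.001, -0.3, 9.8, -1.2, 1], [0.06, 0.001, -0.001, -0.3, 9.7, -1.2, 1]]
[[0.06, 0.001, -0.001, -0.3, 9.6, -1.2, 1], [0.06, 0.001, -0.001, -0.3, 9.5, -1.2, 1], [0.06, 0.001, -0.001, -0.3, 9.4, -1.2, 1], [0.06, 0.001, -0.001, -0.3, 9.3, -1.2, 1], [0.06, 0.001, -0.001, -0.3, 9.2, -1.2, 1], [0.06, 0.001, -0.001, -0.3, 9.1, -1.2, 1], [0.06, 0.001, -0.001, -0.3, 9.0, -1.2, 1], [0.06, 0.001, -0.001, -0.3, 9.0, -1.2, 1]]
```

```bash
python3 -m crank '[[0.04,0,0,-0.3,7,-2,1],[0.06,0,0,-0.3,10.2,-2,1],[0.06,0,0,-0.3,10.1,-2,1],[0.06,0,0,-0.3,10,-2,1],[0.06,0,0,-0.3,9.9,-2,1],[0.06,0,0,-0.3,9.9,-2,1],[0.06,0,0,-0.3,9.8,-2,1],[0.06,0,0,-0.3,9.7,-2,1]]'
python3 -m crank '[[0.06,0,0,-0.3,9.6,-2,1],[0.06,0,0,-0.3,9.5,-2,1],[0.06,0,0,-0.3,9.4,-2,1],[0.06,0,0,-0.3,9.3,-2,1],[0.06,0,0,-0.3,9.2,-2,1],[0.06,0,0,-0.3,9.1,-2,1],[0.05,0,0,-0.3,7,-1.2,1],[0,0,0,0,0,0,1]]'
python3 - <<'E'
from h import *
from fk import *
import cv2
status()
s=eyes.get_image("scene"); c=eyes.get_image("side")
cv2.imwrite("pics/c6.png",np.hstack([c["image"][100:480,160:560,::-1],s["image"][40:420,240:640,::-1]]))
for im in(s,c): print([(np.round(x["centre"],3),round(float(x["confidence"]),2)) for x in spotter.mark_of("walnut0",im)[:5]])
E
```

```text
t: 10.57
tool_pos: [0.5701, 0.2298, 0.3662]
tool_rot: [2.646, -0.189, -0.073]
contact_force: [0.9, -0.7, -3.9]
opening: 0.0096
t: 11.23
tool_pos: [0.5579, 0.1702, 0.4008]
tool_rot: [3.061, -0.226, -0.04]
contact_force: [0.1, -0.8, -4.1]
opening: 0.0095
t 11.23 q [ 0.18  -0.03   1.704 -0.063  1.512  1.903] tcp [0.5579 0.1702 0.4008] x [ 0.989 -0.148 -0.021] z [-0.031 -0.069 -0.997] grasp [0.553  0.1595 0.2463] F [ 0.1 -0.8 -4.1] open 0.0095
[(array([0.585, 0.269, 0.022]), 0.74), (array([0.537, 0.277, 0.022]), 0.42)]
[(array([0.629, 0.242, 0.022]), 0.45)]
```

View pics/c6.png

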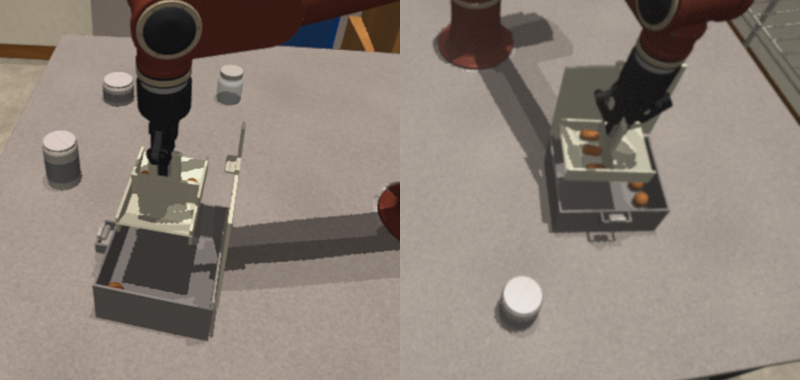

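The walnut section is now empty and the pecans are in place. I'll carry the dish back to a free spot beside the tub.

Run:
```python
from h import *
rows([.54,-.16,.39],Rdown(-7.7),n=15,g=1)
```

```text
[[0.005, 0.002, -0.001, 2.0, 22.0, 2.2, 1], [0.005, 0.002, -0.001, 2.0, 22.0, 2.1, 1], [0.005, 0.002, -0.001, 2.0, 22.0, 2.0, 1], [0.005, 0.002, -0.001, 2.0, 22.0, 1.9, 1], [0.005, 0.002, -0.001, 2.0, 22.0, 1.8, 1], [0.005, 0.002, -0.001, 2.0, 22.0, 1.7, 1], [0.005, 0.002, -0.001, 1.9, 22.0, 1.6, 1], [0.005, 0.002, -0.001, 1.9, 22.0, 1.5, 1]]
[[0.005, 0.002, -0.001, 1.9, 22.0, 1.4, 1], [0.005, 0.002, -0.001, 1.9, 22.1, 1.3, 1], [0.005, 0.002, -0.001, 1.9, 22.1, 1.2, 1], [0.005, 0.002, -0.001, 1.8, 22.1, 1.1, 1], [0.005, 0.002, -0.001, 1.8, 22.1, 1.0, 1], [0.005, 0.002, -0.001, 1.8, 22.1, 0.9, 1], [0.005, 0.002, -0.001, 1.8, 22.1, 0.8, 1]]
```

```bash
python3 -m crank '[[0.005,0.002,-0.001,1,12,0,1],[0.005,0.002,-0.001,2,22,0,1],[0.005,0.002,-0.001,2,22,0,1],[0.005,0.002,-0.001,2,22,0,1],[0.005,0.002,-0.001,2,22,0,1],[0.005,0.002,-0.001,2,22,0,1],[0.005,0.002,-0.001,2,22,0,1],[0.005,0.002,-0.001,2,22,0,1]]'
python3 - <<'E'
from h import *
status()
rows([.54,-.16,.34],Rdown(-7.7),n=8,g=1)
E
```

```text
t: 12.1
tool_pos: [0.5494, 0.0029, 0.4057]
tool_rot: [3.095, -0.188, -0.027]
contact_force: [1.1, 0.6, -4.0]
opening: 0.0092
t 12.1 q [-0.122 -0.123  1.783 -0.041  1.497  1.574] tcp [0.5494 0.0029 0.4057] x [ 0.992 -0.121 -0.015] z [-0.02  -0.039 -0.999] grasp [ 0.5463 -0.0031  0.2508] F [ 1.1  0.6 -4. ] open 0.0092
[[0.005, 0.002, 0.002, 1.4, 20.0, 9.0, 1], [0.005, 0.002, 0.002, 1.4, 20.0, 8.9, 1], [0.005, 0.002, 0.002, 1.5, 20.1, 8.8, 1], [0.005, 0.002, 0.002, 1.5, 20.1, 8.7, 1], [0.005, 0.002, 0.002, 1.5, 20.2, 8.6, 1], [0.005, 0.002, 0.002, 1.5, 20.2, 8.5, 1], [0.005, 0.002, 0.002, 1.5, 20.3, 8.4, 1], [0.005, 0.002, 0.002, 1.6, 20.3, 8.3, 1]]
```

```bash
python3 -m crank '[[0.005,0.002,0.002,1.4,20,5,1],[0.005,0.002,0.002,1.4,20,7,1],[0.005,0.002,0.002,1.5,20,8.8,1],[0.005,0.002,0.002,1.5,20,8.7,1],[0.005,0.002,0.002,1.5,20,8.6,1],[0.005,0.002,0.002,1.5,20,8.5,1],[0.005,0.002,0.002,1.5,15,8.4,1],[0,0,0,0,0,0,1]]'
python3 - <<'E'
from h import *
import cv2
status()
rows([.54,-.16,.255],Rdown(-7.7),n=8,g=1)
c=eyes.get_image("side");s=eyes.get_image("scene");
cv2.imwrite("pics/c7.png",np.hstack([c["image"][100:480,160:560,::-1],s["image"][40:420,240:640,::-1]]))
E
```

```text
t: 12.77
tool_pos: [0.5395, -0.1454, 0.3519]
tool_rot: [3.12, -0.21, -0.01]
contact_force: [0.2, 0.2, -4.2]
opening: 0.0093
t 12.77 q [-0.393 -0.066  1.82  -0.017  1.388  1.315] tcp [ 0.5395 -0.1454  0.3519] x [ 0.991 -0.134 -0.005] z [-0.007 -0.014 -1.   ] grasp [ 0.5384 -0.1476  0.1969] F [ 0.2  0.2 -4.2] open 0.0093
[[0.002, 0.001, -0.0, 0.4, 1.6, 12.1, 1], [0.002, 0.001, -0.0, 0.4, 1.6, 12.1, 1], [0.002, 0.001, -0.0, 0.4, 1.7, 12.1, 1], [0.002, 0.001, -0.0, 0.3, 1.7, 12.1, 1], [0.002, 0.001, -0.0, 0.3, 1.7, 12.1, 1], [0.002, 0.001, -0.0, 0.3, 1.7, 12.1, 1], [0.002, 0.001, -0.0, 0.3, 1.8, 12.1, 1], [0.002, 0.001, -0.0, 0.3, 1.8, 12.1, 1]]
```

View pics/c7.png

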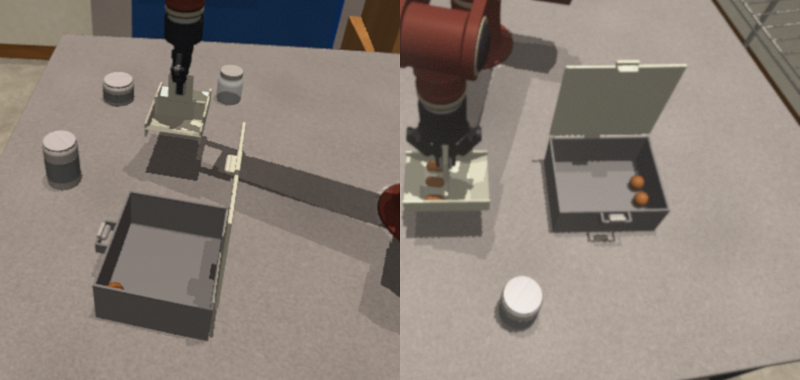

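The side view shows the dish level above the bench at (180,105) and one walnut in the front-left corner of the tub at (115,287). The scene view shows two walnuts at (637,183) and (642,199). I'll lower the dish.

```bash
python3 -m crank '[[0.002,0.001,0,0.4,1.6,12,1],[0.002,0.001,0,0.4,1.6,12,1],[0.002,0.001,0,0.4,1.7,12,1],[0.002,0.001,0,0.3,1.7,12,1],[0.002,0.001,0,0.3,1.7,12,1],[0.002,0.001,0,0.3,1.7,12,1],[0.002,0.001,0,0.3,1.8,10,1],[0,0,0,0,0,3,1]]'
python3 - <<'E'
from h import *
import cv2
status()
rows([.54,-.16,.2405],Rdown(-7.7),n=4,g=1)
w=eyes.get_image("wrist")
cv2.imwrite("pics/wrist8.png",w["image"][:,:,::-1])
s=eyes.get_image("side");d=eyes.get_image("scene")
for im in(s,d):
  f=240/math.tan(math.radians(im["vertical_fov"]/2));K=np.array([[f,0,im["cx"]],[0,f,im["cy"]],[0,0,1]])
  print(cv2.projectPoints(np.array([[.585,.269,.02],[.537,.277,.02],[.629,.242,.022]]),im["rvec"],im["tvec"],K,np.array(im["dist"]))[0].reshape(-1,2).round())
E
```

```text
t: 13.53
tool_pos: [0.5416, -0.1536, 0.261]
tool_rot: [-3.135, 0.199, -0.008]
contact_force: [-0.2, 0.0, -3.9]
opening: 0.0094
t 13.53 q [-0.409  0.038  1.879  0.003  1.22   1.287] tcp [ 0.5416 -0.1536  0.261 ] x [ 0.992 -0.126  0.005] z [ 0.005  0.    -1.   ] grasp [ 0.5424 -0.1536  0.106 ] F [-0.2  0.  -3.9] open 0.0094
[[-0.0, -0.001, 0.002, -0.2, 1.6, 5.1, 1], [-0.0, -0.001, 0.002, -0.2, 1.6, 5.1, 1], [-0.0, -0.001, 0.002, -0.2, 1.6, 5.1, 1], [-0.0, -0.001, 0.002, -0.2, 1.6, 5.1, 1]]
[[297. 408.]
 [325. 414.]
 [273. 391.]]
[[480. 240.]
 [475. 221.]
 [475. 258.]]
```

View pics/wrist8.png

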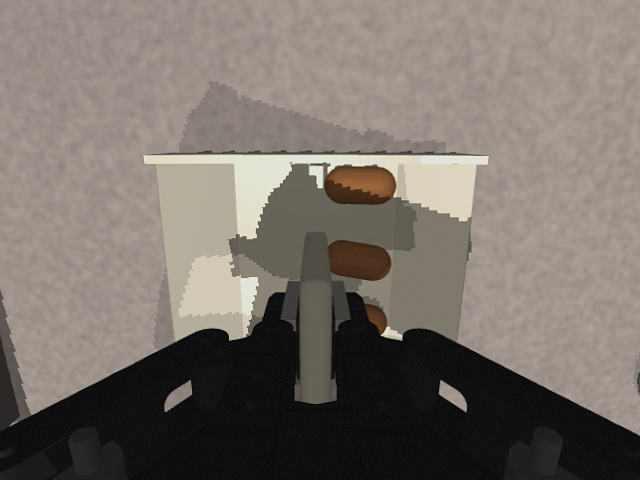

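All three walnuts are in the tub: two seen in the scene view and a different one in the side view. I'll set the dish down now.

```bash
python3 -m crank '[[0,-0.001,0.001,0,1,5,1],[0,-0.001,0.001,0,1,5,1],[0,-0.001,0.001,0,1,4,1],[0,-0.001,0.001,0,0,3,1],[0,0,0,0,0,1,1],[0,0,0,0,0,0,1]]'
python3 - <<'E'
from h import *
status()
E
```

```text
t: 14.18
tool_pos: [0.5437, -0.1577, 0.2476]
tool_rot: [3.132, -0.205, 0.017]
contact_force: [0.3, 0.6, -3.7]
opening: 0.0092
t 14.18 q [-4.140e-01  6.100e-02  1.880e+00  1.000e-03  1.189e+00  1.287e+00] tcp [ 0.5437 -0.1577  0.2476] x [ 0.991 -0.131  0.011] z [ 0.011 -0.003 -1.   ] grasp [ 0.5453 -0.1582  0.0926] F [ 0.3  0.6 -3.7] open 0.0092
```

```bash
python3 - <<'E'
from h import *
rows([.5437,-.158,.2405],Rdown(-7.7),n=3,g=1)
E
python3 -m crank '[[0,-0.004,0.001,0,0,2.5,1],[0,-0.004,0.001,0,0,2.5,1],[0,-0.003,0.001,0,0,2,1],[0,0,0,0,0,0,1]]'
python3 - <<'E'
from h import *
status()
E
```

```text
[[0.001, -0.004, 0.001, -0.0, 0.1, 2.4, 1], [0.001, -0.004, 0.001, 0.0, 0.1, 2.4, 1], [0.001, -0.004, 0.001, 0.0, 0.1, 2.4, 1]]
t: 14.52
tool_pos: [0.5439, -0.1577, 0.2404]
tool_rot: [3.133, -0.21, -0.001]
contact_force: [0.3, 0.4, -4.7]
opening: 0.0089
t 14.52 q [-0.413  0.074  1.88  -0.002  1.187  1.293] tcp [ 0.5439 -0.1577  0.2404] x [ 0.991 -0.134 -0.   ] z [-0.    -0.002 -1.   ] grasp [ 0.5438 -0.158   0.0854] F [ 0.3  0.4 -4.7] open 0.0089
```

```bash
python3 -m crank '[[0,0,0,0,0,1.5,1],[0,0,0,0,0,0.5,1],[0,0,0,0,0,0,1]]'; python3 -m crank '[[0,0,0,0,0,1,1],[0,0,0,0,0,0,1]]'; python3 -c "
from h import *
status()"
```

```text
t: 14.77
tool_pos: [0.5444, -0.158, 0.2397]
tool_rot: [3.132, -0.21, 0.001]
contact_force: [0.6, 0.6, -3.2]
opening: 0.0093
t: 14.93
tool_pos: [0.5447, -0.1582, 0.2397]
tool_rot: [3.132, -0.21, 0.002]
contact_force: [-0.3, 0.6, -3.6]
opening: 0.0096
t 14.93 q [-0.413  0.076  1.879 -0.002  1.184  1.292] tcp [ 0.5447 -0.1582  0.2397] x [ 0.991 -0.134  0.001] z [ 0.001 -0.003 -1.   ] grasp [ 0.5448 -0.1586  0.0847] F [-0.3  0.6 -3.6] open 0.0096
```

```bash
python3 -m crank '[[0,0,0,0,0,3,1],[0,0,0,0,0,1,1]]'; python3 -c "
from h import *
status()"
```

```text
t: 15.1
tool_pos: [0.5454, -0.1586, 0.2396]
tool_rot: [3.132, -0.21, 0.002]
contact_force: [-0.7, 0.7, -3.3]
opening: 0.0095
t 15.1 q [-0.413  0.078  1.877 -0.003  1.185  1.292] tcp [ 0.5454 -0.1586  0.2396] x [ 0.991 -0.133  0.001] z [ 0.001 -0.003 -1.   ] grasp [ 0.5455 -0.159   0.0846] F [-0.7  0.7 -3.3] open 0.0095
```

```bash
python3 -m crank '[[0,0,0,0,0,4,1],[0,0,0,0,0,4,1]]'; python3 -c "
from h import *
status()"
```

```text
t: 15.27
tool_pos: [0.5465, -0.159, 0.2395]
tool_rot: [3.132, -0.209, -0.004]
contact_force: [-17.9, 5.8, 26.7]
opening: 0.0095
t 15.27 q [-0.413  0.082  1.873 -0.003  1.188  1.292] tcp [ 0.5465 -0.159   0.2395] x [ 0.991 -0.133 -0.002] z [-0.003 -0.002 -1.   ] grasp [ 0.5461 -0.1594  0.0845] F [-17.9   5.8  26.7] open 0.0095
```

The dish is on the bench, since the force jumped. I'll relax and release.

```bash
python3 -m crank '[[0,0,0,0,0,-0.5,1],[0,0,0,0,0,0,0.6],[0,0,0,0,0,0,0],[0,0,0,0,0,0,-1],[0,0,0,0,0,0,-1],[0,0,0,0,0,0,-1],[0,0,0,0,0,0,-1]]'; python3 -c "
from h import *
status()"
```

```text
t: 15.85
tool_pos: [0.5479, -0.1595, 0.2417]
tool_rot: [3.13, -0.209, 0.007]
contact_force: [-0.4, -0.2, -0.7]
opening: 0.0765
t 15.85 q [-0.413  0.081  1.87  -0.003  1.185  1.292] tcp [ 0.5479 -0.1595  0.2417] x [ 0.991 -0.133  0.005] z [ 0.004 -0.005 -1.   ] grasp [ 0.5485 -0.1603  0.0867] F [-0.4 -0.2 -0.7] open 0.0765
```

Now straight up, then look.

```bash
python3 -m crank '[[0,0,0,0,0,-10,-1],[0,0,0,0,0,-20,-1],[0,0,0,0,0,-30,-1],[0,0,0,0,0,-40,-1],[0,0,0,0,0,-40,-1],[0,0,0,0,0,-40,-1],[0,0,0,0,0,-20,-1],[0,0,0,0,0,0,-1]]'
python3 - <<'E'
from h import *
import cv2
status()
c=eyes.get_image("side");s=eyes.get_image("scene");
cv2.imwrite("pics/c9.png",np.hstack([c["image"][100:480,160:560,::-1],s["image"][40:420,240:640,::-1]]))
for im in(c,s):
  for k in("dish","dish_grip","lip_walnuts","lip_pecans","tub","lid_hinge","lid_edge"): print(k,[(np.round(x["centre"],3),round(float(x["confidence"]),2)) for x in spotter.mark_of(k,im)[:2]])
E
```

```text
t: 16.52
tool_pos: [0.5458, -0.1579, 0.45]
tool_rot: [3.133, -0.209, -0.006]
contact_force: [0.5, -0.1, 0.7]
opening: 0.0851
t 16.52 q [-0.412 -0.105  1.692 -0.003  1.557  1.292] tcp [ 0.5458 -0.1579  0.45  ] x [ 0.991 -0.133 -0.004] z [-0.004 -0.002 -1.   ] grasp [ 0.5452 -0.1582  0.295 ] F [ 0.5 -0.1  0.7] open 0.0851
dish [(array([ 0.547, -0.162,  0.001]), 0.66)]
dish_grip [(array([ 0.546, -0.158,  0.088]), 0.62)]
lip_walnuts [(array([0.444, 0.199, 0.288]), 0.66), (array([ 0.558, -0.08 ,  0.025]), 0.58)]
lip_pecans [(array([ 0.539, -0.234,  0.027]), 0.78)]
tub [(array([0.547, 0.186, 0.004]), 0.74)]
lid_hinge [(array([0.451, 0.201, 0.086]), 0.82)]
lid_edge [(array([0.628, 0.244, 0.027]), 0.73), (array([0.443, 0.2  , 0.285]), 0.55)]
dish [(array([ 0.546, -0.158,  0.004]), 0.91)]
dish_grip [(array([ 0.55 , -0.156,  0.09 ]), 0.82)]
lip_walnuts [(array([ 0.556, -0.08 ,  0.025]), 0.82)]
lip_pecans [(array([ 0.537, -0.241,  0.026]), 0.74)]
tub [(array([0.543, 0.186, 0.002]), 0.77), (array([ 0.538, -0.24 ,  0.025]), 0.44)]
lid_hinge [(array([0.454, 0.199, 0.089]), 0.85)]
lid_edge [(array([0.447, 0.202, 0.285]), 0.64)]
```

View pics/c9.png

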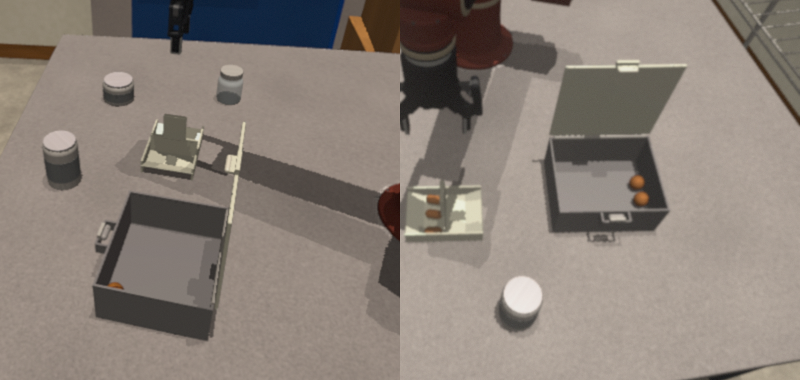

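The dish stands upright with its three pecans. The tub holds all three walnuts, and the lid is still upright. Next is planning the lid push.

```bash
cat > lid.py <<'E'
from fk import *
import math
from h import *
yaw=-8.0
c,s=math.cos(math.radians(yaw)),math.sin(math.radians(yaw))
H=np.array([.4525,.200,.0905]);X=np.array([c,s,0]);Z=np.array([0,0,1.]);Y=np.array([-s,c,0])
def lp(phi,r=.182,clr=0,y=0):
    C=H+X*(r*math.cos(phi)-(.006+clr)*math.sin(phi)-.011)+Z*(r*math.sin(phi)+(.006+clr)*math.cos(phi))+Y*y
    return C+Z*.1734
E
python3 - <<'E'
from lid import *
q=pose()[0]['q']
R=Rdown(yaw)
for phi in(1.6,1.3,1,.7,.4,.2,.1,0):
    p=lp(phi,clr=.02 if phi>1.5 else 0);q,e=ik(p,R,q);print(phi,np.round(p,3),np.round(q,2),round(e,4))
print('w1');a=np.array([.43,-.02,.48]);rows(a,R,n=8,g=1)
E
```

```text
1.6 [0.411 0.206 0.445] [ 0.3  -0.38  1.93  0.    1.59  2.01] 0.0
1.3 [0.484 0.196 0.441] [ 0.24 -0.22  1.81  0.    1.55  1.95] 0.0
1 [0.534 0.189 0.42 ] [ 0.21 -0.1   1.73  0.    1.5   1.92] 0.0
0.7 [0.576 0.183 0.386] [ 0.18  0.02  1.68 -0.    1.44  1.89] 0.0
0.4 [0.605 0.179 0.34 ] [ 0.17  0.11  1.66 -0.    1.37  1.88] 0.0
0.2 [0.617 0.177 0.306] [0.16 0.17 1.66 0.   1.32 1.87] 0.0
0.1 [0.62  0.176 0.288] [0.16 0.19 1.66 0.   1.29 1.87] 0.0
0 [0.622 0.176 0.27 ] [0.16 0.22 1.67 0.   1.26 1.87] 0.0
w1
[[-0.0, 0.002, 0.001, -16.6, -15.2, -4.4, 1], [-0.0, 0.002, 0.001, -16.6, -15.1, -4.4, 1], [-0.0, 0.002, 0.001, -16.6, -15.1, -4.5, 1], [-0.0, 0.002, 0.001, -16.6, -15.1, -4.5, 1], [-0.0, 0.002, 0.001, -16.7, -15.1, -4.5, 1], [-0.0, 0.002, 0.001, -16.7, -15.1, -4.6, 1], [-0.0, 0.002, 0.001, -16.7, -15.1, -4.6, 1], [-0.0, 0.002, 0.001, -16.7, -15.1, -4.6, 1]]
```

```bash
python3 -m crank '[[0,0.002,0.001,-16.6,-15,-5,1],[0,0.002,0.001,-16.6,-15,-5,1],[0,0.002,0.001,-16.6,-15,-5,1],[0,0.002,0.001,-16.6,-15,-5,1],[0,0.002,0.001,-16.7,-15,-5,1],[0,0.002,0.001,-16.7,-15,-5,1],[0,0.002,0.001,-16.7,-15,-5,1],[0,0.002,0.001,-16.7,-15,-5,1]]' 60
python3 - <<'E'
from lid import *
status()
p=lp(1.6,clr=.03);p[2]=.485;rows(p,Rdown(yaw),n=8,g=1)
E
```

```text
t: 17.98
tool_pos: [0.4269, -0.0183, 0.4836]
tool_rot: [-3.132, 0.232, -0.001]
contact_force: [0.2, 0.2, 0.2]
opening: -0.0002
t 17.98 q [-2.180e-01 -4.780e-01  1.937e+00  1.000e-03  1.682e+00  1.501e+00] tcp [ 0.4269 -0.0183  0.4836] x [ 0.989 -0.147  0.   ] z [ 0.     0.001 -1.   ] grasp [ 0.4269 -0.0181  0.3286] F [0.2 0.2 0.2] open -0.0002
[[-0.0, -0.0, -0.001, -7.4, -27.4, -0.2, 1], [-0.0, -0.0, -0.001, -7.4, -27.4, -0.2, 1], [-0.0, -0.0, -0.001, -7.3, -27.4, -0.2, 1], [-0.0, -0.0, -0.001, -7.3, -27.4, -0.2, 1], [-0.0, -0.0, -0.001, -7.3, -27.4, -0.2, 1], [-0.0, -0.0, -0.001, -7.2, -27.4, -0.2, 1], [-0.0, -0.0, -0.001, -7.2, -27.4, -0.2, 1], [-0.0, -0.0, -0.001, -7.2, -27.5, -0.2, 1]]
```

```bash
python3 -m crank '[[0,0,-0.001,-15,-20,-0.5,1],[0,0,-0.001,-15,-27,-0.5,1],[0,0,-0.001,-12,-27,-0.5,1],[0,0,-0.001,-8,-27,-0.5,1],[0,0,-0.001,-4,-27,-0.5,1],[0,0,-0.001,-4,-27,-0.5,1],[0,0,0,0,-27,-0.5,1],[0,0,0,0,-27,-0.5,1]]' 60
python3 - <<'E'
from lid import *
import cv2
status()
p=lp(1.6,clr=.02);rows(p,Rdown(yaw),n=4,g=1)
c=eyes.get_image("side");s=eyes.get_image("scene");
cv2.imwrite("pics/c10.png",np.hstack([c["image"][50:430,200:600,::-1],s["image"][0:380,240:640,::-1]]))
E
```

```text
t: 18.65
tool_pos: [0.3929, 0.205, 0.4933]
tool_rot: [-3.131, 0.23, -0.023]
contact_force: [0.4, -0.1, -0.3]
opening: -0.0
t 18.65 q [ 0.313 -0.44   1.894 -0.003  1.672  2.031] tcp [0.3929 0.205  0.4933] x [ 0.989 -0.146  0.014] z [ 0.015  0.001 -1.   ] grasp [0.3952 0.2051 0.3383] F [ 0.4 -0.1 -0.3] open -0.0
[[-0.001, -0.004, -0.002, 4.2, -0.8, 12.1, 1], [-0.001, -0.004, -0.002, 4.2, -0.8, 12.1, 1], [-0.001, -0.004, -0.002, 4.3, -0.8, 12.1, 1], [-0.001, -0.004, -0.002, 4.3, -0.8, 12.1, 1]]
```

View pics/c10.png

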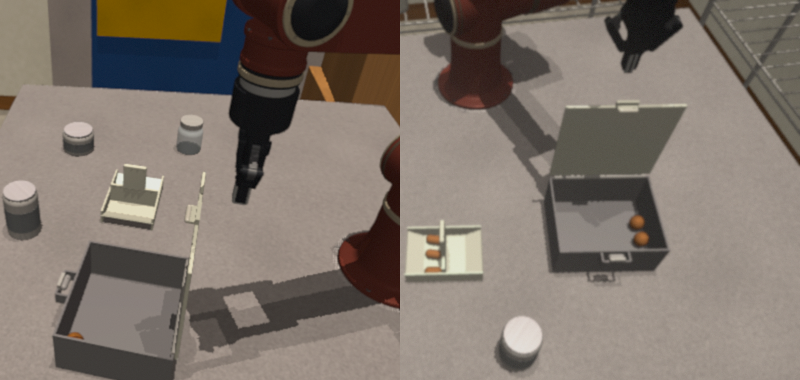

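The closed fingertips at (243,195) in the side view are on the robot side of the lid, above its edge at (203,180). I'll lower the tool, then push.

```bash
python3 -m crank '[[0,-0.004,-0.002,3,-0.8,12,1],[0,-0.004,-0.002,3,-0.8,12,1],[0,-0.004,-0.002,3,-0.8,12,1],[0,-0.004,-0.002,3,-0.8,13,1],[0,0,0,0,0,3,1],[0,0,0,0,0,0,1]]' 60
python3 - <<'E'
from lid import *
status()
R=Rdown(yaw)
ph=[1.5,1.35,1.2,1.05,.9,.75,.6,.45,.33,.22]
o,p0,R0=pose()
for f in ph:
    p=lp(f); rows(p,R,g=1,n=2,p0=p0,R0=R0);p0,R0=p,R
E
```

```text
t: 19.25
tool_pos: [0.4069, 0.2055, 0.4339]
tool_rot: [-3.132, 0.214, 0.01]
contact_force: [-0.3, -0.1, 0.4]
opening: 0.0
t 19.25 q [ 0.303 -0.385  1.951  0.004  1.58   2.01 ] tcp [0.4069 0.2055 0.4339] x [ 0.991 -0.136 -0.007] z [-0.006  0.002 -1.   ] grasp [0.4059 0.2059 0.2789] F [-0.3 -0.1  0.4] open 0.0
[[-0.001, 0.003, 0.002, 20.8, -0.4, -6.1, 1], [-0.001, 0.003, 0.002, 20.9, -0.4, -6.0, 1]]
[[0.0, 0.0, 0.0, 13.6, -0.0, 1.5, 1], [0.0, 0.0, 0.0, 13.6, 0.0, 1.5, 1]]
[[0.0, 0.0, 0.0, 13.2, -0.0, 3.5, 1], [0.0, 0.0, 0.0, 13.2, 0.0, 3.5, 1]]
[[0.0, 0.0, 0.0, 12.5, -0.0, 5.5, 1], [0.0, 0.0, 0.0, 12.5, 0.0, 5.5, 1]]
[[0.0, 0.0, 0.0, 11.5, -0.0, 7.3, 1], [0.0, 0.0, 0.0, 11.5, 0.0, 7.3, 1]]
[[0.0, 0.0, 0.0, 10.3, -0.0, 8.9, 1], [0.0, 0.0, 0.0, 10.3, 0.0, 8.9, 1]]
[[0.0, 0.0, 0.0, 8.9, -0.0, 10.4, 1], [0.0, 0.0, 0.0, 8.9, -0.0, 10.4, 1]]
[[0.0, 0.0, 0.0, 7.2, 0.0, 11.6, 1], [0.0, 0.0, 0.0, 7.2, -0.0, 11.6, 1]]
[[0.0, 0.0, 0.0, 4.5, 0.0, 10.0, 1], [0.0, 0.0, 0.0, 4.5, 0.0, 10.0, 1]]
[[0.0, 0.0, 0.0, 3.0, -0.0, 9.5, 1], [0.0, 0.0, 0.0, 3.0, 0.0, 9.5, 1]]
```

```bash
python3 -m crank '[[0,0.003,0.002,8,-0.4,0,1],[0,0.002,0.001,8,-0.4,0,1],[0,0,0,8,0,0,1],[0,0,0,8,0,0,1],[0,0,0,8,0,0,1],[0,0,0,8,0,0.5,1]]' 60
python3 -c "
from lid import *
status()
p0=np.array(pose()[1]);print(p0-lp(1.5),p0-lp(1.3))"
```

```text
t: 19.75
tool_pos: [0.4585, 0.1979, 0.433]
tool_rot: [-3.132, 0.222, 0.005]
contact_force: [-2.2, 0.4, -2.2]
opening: -0.0001
t 19.75 q [ 0.258 -0.269  1.863  0.003  1.55   1.97 ] tcp [0.4585 0.1979 0.433 ] x [ 0.99  -0.141 -0.003] z [-0.003  0.002 -1.   ] grasp [0.458  0.1982 0.278 ] F [-2.2  0.4 -2.2] open -0.0001
[ 0.01009612 -0.0026237  -0.01289838] [-0.02556763  0.00238851 -0.00790245]
```

The lid is moving, with about 2 N on the tool. I'll follow the arc.

```bash
python3 -m crank '[[0,0,0,11,0,0.5,1],[0,0,0,11,0,1,1],[0,0,0,11,0,1.5,1],[0,0,0,11,0,2.5,1],[0,0,0,11,0,3,1],[0,0,0,11,0,4,1]]' 60
python3 -c "
from lid import *
status()
p0=np.array(pose()[1])
for f in(1.2,1.1,1.,.9): print(f,np.round((p0-lp(f,.178))*1000))"
```

```text
t: 20.25
tool_pos: [0.5305, 0.1879, 0.4209]
tool_rot: [-3.131, 0.221, 0.006]
contact_force: [-1.2, 0.5, -0.2]
opening: -0.0004
t 20.25 q [ 0.208 -0.104  1.74   0.003  1.509  1.919] tcp [0.5305 0.1879 0.4209] x [ 0.99  -0.141 -0.004] z [-0.003  0.003 -1.   ] grasp [0.53   0.1883 0.2659] F [-1.2  0.5 -0.2] open -0.0004
1.2 [ 31.  -5. -11.]
1.1 [14. -3. -4.]
1.0 [-1. -1.  4.]
0.9 [-16.   1.  14.]
```

```bash
python3 -m crank '[[0,0,0,11,0,6.5,1],[0,0,0,11,0,7,1],[0,0,0,10.5,0,8,1],[0,0,0,10,0,9,1],[0,0,0,9,0,9.5,1],[0,0,0,8.5,0,10,1]]' 60
python3 -c "
from lid import *
status()
p0=np.array(pose()[1])
for f in(.8,.7,.6,.5,.4): print(f,np.round((p0-lp(f,.178))*1000))"
```

```text
t: 20.75
tool_pos: [0.5986, 0.1784, 0.3718]
tool_rot: [-3.13, 0.222, -0.004]
contact_force: [-1.3, -0.5, -1.4]
opening: -0.0
t 20.75 q [0.17  0.072 1.648 0.003 1.418 1.882] tcp [0.5986 0.1784 0.3718] x [ 0.99  -0.141  0.002] z [ 0.003  0.004 -1.   ] grasp [0.599  0.1789 0.2168] F [-1.3 -0.5 -1.4] open -0.0
0.8 [ 38.  -7. -24.]
0.7 [ 26.  -5. -11.]
0.6 [15. -3.  2.]
0.5 [ 5. -2. 17.]
0.4 [-3. -1. 33.]
```

Run:
```python
from lid import *
import cv2
status()
c=eyes.get_image("side")
cv2.imwrite("pics/s11.png",cv2.resize(c["image"][180:460,200:500,::-1],None,fx=2,fy=2))
print([(np.round(x["centre"],3),round(float(x["confidence"]),2)) for x in spotter.mark_of("lid_edge",c)[:2]])
```

```text
t 20.75 q [0.17  0.072 1.648 0.003 1.418 1.882] tcp [0.5986 0.1784 0.3718] x [ 0.99  -0.141  0.002] z [ 0.003  0.004 -1.   ] grasp [0.599  0.1789 0.2168] F [-1.3 -0.5 -1.4] open -0.0
[(array([0.608, 0.177, 0.201]), 0.58)]
```

View pics/s11.png

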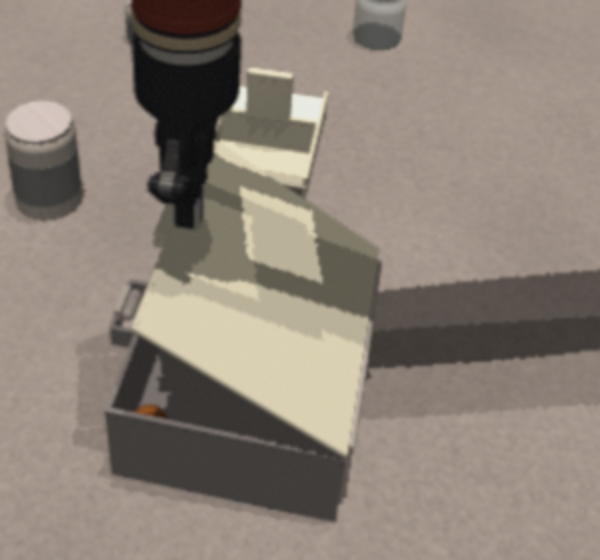

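The lid is about half shut (around 0.6 rad) and the fingertip is close to its free edge. I'll move back 12 mm from the edge and go on pushing down.

```bash
python3 -m crank '[[0,0,0,-6,0,-6,1],[0,0,0,-8,0,-2,1],[0,0,0,0,0,5,1],[0,0,0,3,0,9,1],[0,0,0,3,0,9,1],[0,0,0,3,0,10,1],[0,0,0,3,0,10,1]]' 60
python3 -c "
from lid import *
status()
p0=np.array(pose()[1])
C=p0+X*.011-Z*.1734-H; x=C@X; print('r',math.hypot(x,C[2]),'phi',math.atan2(C[2],x)-.006/.18)"
```

```text
t: 21.43
tool_pos: [0.5965, 0.1793, 0.34]
tool_rot: [-3.128, 0.221, -0.019]
contact_force: [-0.3, -0.2, 1.1]
opening: 0.0002
t 21.43 q [0.172 0.091 1.682 0.003 1.355 1.883] tcp [0.5965 0.1793 0.34  ] x [ 0.99  -0.14   0.012] z [ 0.013  0.005 -1.   ] grasp [0.5985 0.18   0.185 ] F [-0.3 -0.2  1.1] open 0.0002
r 0.17406831893678149 phi 0.4193633368912551
```

```bash
python3 -m crank '[[0,-0.003,0,3,0,8,1],[0,-0.003,0,3,0,8,1],[0,-0.003,0,2.5,0,8,1],[0,-0.003,0,2,0,7,1],[0,0,0,1.5,0,5,1],[0,0,0,1,0,4,1]]' 60
python3 -c "
from lid import *
status()
p0=np.array(pose()[1])
C=p0+X*.011-Z*.1734-H; x=C@X; print('r',math.hypot(x,C[2]),'phi',math.atan2(C[2],x)-.006/.18)"
```

```text
t: 21.93
tool_pos: [0.611, 0.1771, 0.2913]
tool_rot: [-3.128, 0.222, 0.01]
contact_force: [0.2, -0.1, 0.1]
opening: 0.0002
t 21.93 q [0.164 0.171 1.68  0.007 1.295 1.874] tcp [0.611  0.1771 0.2913] x [ 0.99  -0.141 -0.007] z [-0.006  0.006 -1.   ] grasp [0.6101 0.178  0.1363] F [ 0.2 -0.1  0.1] open 0.0002
r 0.17335972016473292 phi 0.12534397937481478
```

```bash
python3 -m crank '[[0,0,0,3,0,3,1],[0,0,0,2,0,3,1],[0,0,0,0,0,3,1]]' 60
python3 -c "
from lid import *
status()
p0=np.array(pose()[1])
C=p0+X*.011-Z*.1734-H; x=C@X; print('r',math.hypot(x,C[2]),'phi',math.atan2(C[2],x)-.006/.18)"
```

```text
t: 22.18
tool_pos: [0.6159, 0.1765, 0.2822]
tool_rot: [-3.129, 0.222, 0.019]
contact_force: [-3.2, -1.1, 7.0]
opening: -0.0003
t 22.18 q [0.162 0.192 1.673 0.008 1.288 1.872] tcp [0.6159 0.1765 0.2822] x [ 0.99  -0.141 -0.013] z [-0.012  0.006 -1.   ] grasp [0.6141 0.1774 0.1272] F [-3.2 -1.1  7. ] open -0.0003
r 0.17702321216665515 phi 0.07000731856281661
```

At the catch with 7 N. I'll press on in small steps.

```bash
python3 -m crank '[[0,0,0,0,0,3,1],[0,0,0,0,0,3,1]]'
python3 -m crank '[[0,0,0,0,0,3,1]]'
python3 -c "
from lid import *
status()"
```

```text
t: 22.35
tool_pos: [0.6163, 0.1766, 0.2781]
tool_rot: [-3.129, 0.221, 0.019]
contact_force: [-0.3, -0.9, 1.5]
opening: 0.0
t: 22.43
tool_pos: [0.6166, 0.1766, 0.2753]
tool_rot: [-3.129, 0.221, 0.017]
contact_force: [-0.0, 0.0, -0.5]
opening: -0.0001
t 22.43 q [0.162 0.201 1.675 0.007 1.275 1.872] tcp [0.6166 0.1766 0.2753] x [ 0.99  -0.141 -0.011] z [-0.01   0.005 -1.   ] grasp [0.6149 0.1774 0.1203] F [-0.   0.  -0.5] open -0.0001
```

```bash
python3 -m crank '[[0,0,0,0,0,3,1]]'
python3 -m crank '[[0,0,0,0,0,3,1]]'
python3 -m crank '[[0,0,0,0,0,2,1]]'
```

```text
t: 22.52
tool_pos: [0.6167, 0.1766, 0.2721]
tool_rot: [-3.129, 0.221, 0.016]
contact_force: [-0.1, -0.2, 0.3]
opening: 0.0
t: 22.6
tool_pos: [0.6169, 0.1766, 0.2705]
tool_rot: [-3.129, 0.221, 0.016]
contact_force: [-9.8, -1.7, 21.3]
opening: -0.0002
t: 22.68
tool_pos: [0.6171, 0.1767, 0.2706]
tool_rot: [-3.13, 0.221, 0.018]
contact_force: [-9.0, -1.8, 14.7]
opening: -0.0001
```

The lid is fully down, with firm contact at tip height 0.097. I'll raise the tool and check.

```bash
python3 -m crank '[[0,0,0,0,0,-8,1],[0,0,0,0,0,-25,1],[0,0,0,0,0,-40,1],[0,0,0,0,0,-40,1],[0,0,0,-20,0,-30,1],[0,0,0,-30,0,0,1],[0,0,0,-20,0,0,1],[0,0,0,0,0,0,1]]'
python3 - <<'E'
from lid import *
import cv2
status()
c=eyes.get_image("side");s=eyes.get_image("scene");
cv2.imwrite("pics/c12.png",np.hstack([c["image"][100:480,160:560,::-1],s["image"][40:420,240:640,::-1]]))
for im in(c,s):
  for k in("lid_edge","lid_hinge","dish","lip_walnuts","lip_pecans","pecan0","tall_can","short_can","jar"): print(k,[(np.round(x["centre"],3),round(float(x["confidence"]),2)) for x in spotter.mark_of(k,im)[:3]])
E
```

```text
t: 23.35
tool_pos: [0.5483, 0.1856, 0.4202]
tool_rot: [-3.129, 0.223, 0.018]
contact_force: [-0.2, -0.0, 0.6]
opening: -0.0003
t 23.35 q [ 0.196 -0.063  1.703  0.008  1.512  1.909] tcp [0.5483 0.1856 0.4202] x [ 0.99  -0.142 -0.012] z [-0.011  0.006 -1.   ] grasp [0.5466 0.1865 0.2652] F [-0.2 -0.   0.6] open -0.0003
lid_edge [(array([0.643, 0.17 , 0.095]), 0.86)]
lid_hinge [(array([0.452, 0.199, 0.087]), 0.66)]
dish [(array([ 0.546, -0.16 ,  0.001]), 0.88)]
lip_walnuts [(array([ 0.556, -0.079,  0.024]), 0.94)]
lip_pecans [(array([ 0.541, -0.237,  0.025]), 0.76)]
pecan0 []
tall_can [(array([ 0.784, -0.049, -0.001]), 0.73)]
short_can [(array([ 0.701, -0.383,  0.   ]), 0.91)]
jar [(array([ 0.407, -0.412, -0.002]), 0.92)]
lid_edge [(array([0.646, 0.174, 0.1  ]), 0.84)]
lid_hinge [(array([0.453, 0.202, 0.09 ]), 0.94)]
dish [(array([ 0.549, -0.155,  0.004]), 0.58), (array([ 0.782, -0.049, -0.001]), 0.29)]
lip_walnuts [(array([ 0.556, -0.083,  0.026]), 0.63)]
lip_pecans [(array([ 0.535, -0.24 ,  0.027]), 0.72), (array([ 0.587, -0.183,  0.012]), 0.61)]
pecan0 [(array([ 0.588, -0.186,  0.014]), 0.68), (array([ 0.508, -0.181,  0.01 ]), 0.56), (array([ 0.543, -0.182,  0.013]), 0.5)]
tall_can [(array([ 0.778, -0.048, -0.002]), 0.62), (array([ 0.507, -0.181,  0.007]), 0.38), (array([0.453, 0.203, 0.09 ]), 0.24)]
short_can [(array([ 0.707, -0.388, -0.004]), 0.93)]
jar [(array([ 0.413, -0.411, -0.005]), 0.58)]
```

View pics/c12.png

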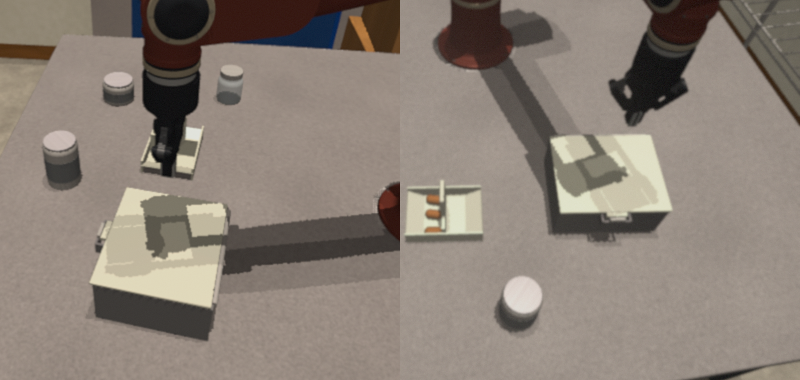

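Both views show the lid flat on the tub, its edge at z of about 0.097 m (ajar would be about 0.114 m). The dish is upright with three pecans, the bystanders are in place, and the robot touches nothing. I'll hand in.

```bash
python3 -c "
from station import ctrl
print(ctrl.finish_job())"
```

```text
the job is handed in; nothing more can be done
None
```

I did the whole job in about 23.5 s of the 69 s allowed and handed it in; the system gives no verdict. I gripped the dish by its board, tipped the walnuts out at about 55 degrees, stood the dish beside the tub, then swung the lid down and pressed it past the catch.

**Last checks:**
- **Walnuts:** All three are in the tub. No single camera showed all three: the scene camera saw two and the side camera saw the third, hidden behind the front wall from the scene camera. This was checked with the lid open, since the shut lid hides them.
- **Dish:** It is upright on the bench at about (0.547, -0.158), with the three pecans in their own section and the walnut section empty. This came from pictures and the trained networks, good to about 4 mm; I did not measure its tilt.
- **Lid:** The pressing force rose to about 7 N, then dropped as the catch snapped. The lid then seated at fingertip height 0.097 m, and the networks put its edge at 0.095 to 0.100 m, against about 0.114 m if it were ajar.
- **Forces:** My readings peaked at about 23 N on the lid and 33 N setting the dish down. The forces were sampled only at the end of each move.
- **Bystanders:** The cans and the jar are within a few millimetres of their first readings.
- **Robot:** It hangs clear above the tub, touching nothing.

Nothing failed. The one disagreement is between the two cameras, which put the dish and lid a few millimetres apart, within their stated accuracy.

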